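# Clamp and pin a cover plate in a sloped assembly jig

## Task

The slotted aluminium plate lies loose in the sloped jig. Free the sliding stop by turning its clamp knob, slide the stop so that it pushes the plate right up against the fixed end stop, and lock the stop there with the knob, tight against the plate; then take the T-head bolt with the bar grip from its stand, put it fully down through the slots of plate and board, give it a quarter turn so that it locks, and let go. Leave the round-gripped pin and the other things on the bench where they are.

Things in the scene. Friction and masses are not known exactly. Their poses are not given: they have to be found in the camera images.
- board: plywood board of the fixed jig, sloped 30 deg, low edge towards the robot. Origin: centre of its upper surface, 80 mm over the bench. z: surface normal, leaning 30 deg towards the robot; x: up the slope; y: level, to the robot's left. 150 (x) by 310 (y) by 8 mm, hollow below. The plate rests on a 10 mm high ledge at x = -60 mm; fixed end stop at the right: face at y = -138 mm, 14 mm high
- board_slot (a point): middle of the board's slot at its upper surface (x = -15, y = -68 mm on the board); axes as the board's. The slot goes right through, 32 mm long along the board's y, 14 mm wide along x
- plate_slot (a point): middle of the plate's slot at its underside, on the board; axes level, not tilted. Loose aluminium plate 140 mm along the board's y, 90 mm along the slope, 6 mm thick, 0.2 kg. Its slot, 36 (y) by 17 mm, lies over the board's slot when the plate is against the end stop; it starts 20 to 50 mm left of that
- stop (a joint): travel of the sliding steel stop from the left end of its guide towards the end stop, along the board's -y, in m (0 to 0.112). At 0.098 it touches the plate in its home place. Free, it slides with about 2 N; clamped, it holds against about 20 N. It runs over a dark steel strip let into the board
- stop_face (a point): middle of the stop's face that meets the plate, 10 mm above the board; axes as the board's. The stop is a block 70 mm up the slope, 50 mm along y, 20 mm high; the knob's axis is 25 mm to the left (+y) of this face
- clamp_knob (a joint): angle of the clamp knob on the stop, rad: 0 = free (bar up and down the slope), 1.571 = locked (bar along the board's y), both hard ends. Grows clockwise seen from above. Starts locked at 1.4 to 1.571. It clamps from about 1.0 up; counts as locked above 1.3, as free below 0.7. Takes 0.1 N m to turn, up to about 0.3 near the locked end; stays where it is left
- knob_grip (a point): on the knob's axis at the height to grip, 48 mm above the board. z: turning axis, normal to the board; x: along the bar. Black bar grip 44 mm long, 12 wide, 34 high, its top 10 mm above this point, its foot on a disc 34 mm in diameter, 4 mm thick, on the stop's top face. Held by the knob, the stop can be dragged along
- bolt_grip (a point): T-head bolt, loose, hanging upright in one of two stands (which one varies). Point on its axis, 28 mm above its flange's underside, 10 mm below the top of its bar grip. x along the bar, z up the axis. Black bar 44 mm long, 12 wide, 34 high, on a steel flange 40 mm in diameter, 4 mm thick. 0.09 kg
- bolt_head (a point): middle of the T-head's lower end, 53 mm below bolt_grip, same axes. Shank under the flange 8 mm thick, 17 mm long, then T-head 26 mm long (x, parallel to the bar), 9 wide, 8 high, the last 3 mm narrowed to 20 by 6. Fully in: flange on the plate, this point 19 mm below the board's upper surface, 3 mm play between T-head and board
- bolt: the same bolt; origin on its axis at the underside of its flange
- stand_a: wooden stand, 60 by 60 mm, top 40 mm above the bench, fixed; bolt or pin hangs by its flange in a slot 32 mm (its x) by 14 mm in the top. Origin under its centre
- stand_b: the other wooden stand, the same
- pin_mid (a point): plain locating pin, NOT to be used: round black grip 26 mm in diameter instead of a bar, round shank without a T-head; hangs in the other stand. Point on its axis half-way up the grip, 18 mm above its flange's underside
- tape: roll of yellowish tape lying flat, 90 mm diameter, 24 mm high; origin under its centre
- tape2: small roll of tape lying flat, 64 mm diameter, 19 mm high; origin under its centre
- spool: grey solder spool standing, 48 mm diameter, 42 mm high; origin under its centre
- driver: screwdriver, 180 mm, lying on the bench
- wash: white plastic bottle, 60 mm diameter, 150 mm high; origin under its centre
- cup: cardboard cup, 72 mm diameter, 80 mm high; origin under its centre
- spanner: open-ended spanner, 150 mm, lying on the bench
Mind the look-alikes: they are no part of the job. Leave any green look-alike of the bolt alone.

How it is judged (in metres and radians):
On the way, in this order (a step that is already met when the one before it is completed fails the run):
1. the clamp knob is turned to free the stop (value of joint clamp_knob below 0.7 rad), for 0.1 s.
2. the stop has pushed the plate against the end stop (y of plate_slot in the frame of board_slot between -0.0025 and 0.0025 m and distance between plate_slot and board_slot below 0.006 m and value of joint stop above 0.0955 m), for 0.1 s.
3. the stop is locked against the plate (all of step 2 and value of joint clamp_knob above 1.3 rad), for 0.2 s.
4. the T-head is through both slots, still lengthwise (all of step 3 and z of bolt_head in the frame of board_slot below -0.0165 m and distance between bolt_head and board_slot below 0.026 m and angle between the z axis of bolt_head and the z axis of board_slot, either way round below 0.15 rad and angle between the x axis of bolt_head and the y axis of board_slot, either way round below 0.4 rad), for 0.1 s.
At the end, for the whole second after the job is handed in: Plate against the end stop (within 2.5 mm) and on the board; stop within 2.5 mm of it (above 0.0955), knob above 1.3 rad; bolt end 16.5 mm or more below the board's upper surface, square to it within 0.15 rad, turned 1.2 rad or more from the slot's length, released, at rest (all of step 3 and z of bolt_head in the frame of board_slot below -0.0165 m and distance between bolt_head and board_slot below 0.026 m and angle between the z axis of bolt_head and the z axis of board_slot, either way round below 0.15 rad and angle between the x axis of bolt_head and the y axis of board_slot, either way round above 1.2 rad and linear speed of bolt below 0.02 m/s and contact force between the fingers and bolt below 0.1 N); the robot touches nothing.
It fails at once if the round pin or another bystander is moved by more than 30 mm (distance of any of pin_mid, tape, tape2, spool, driver, wash, cup, spanner from where it was at the start of the episode above 0.03 m).
It also fails if it takes over 67 s, if anything falls off the work surface, if the arm or the gripper's body presses on something with over 40 N, if the wrist force passes 120 N, or if a joint passes its speed limit or range.

## Robot

A 6-joint arm with a two-finger parallel gripper is mounted at the origin on the work surface. World frame = base frame: x ahead of the robot, y to its left, z up, the work surface at z = 0. Lengths are in mm, angles in degrees, forces in N, time in s.
With the tool pointing down it reaches from about 275 to 750 mm from the base axis. Payload 10.2 kg.
Tool frame: the origin (TCP) lies midway between the tips of the shut fingers; the grasp point (between the pads) lies 19 mm behind it; z points along the fingers, y is the direction in which the jaws open and shut (so a half turn about z gives the same grasp; the last joint's range is limited). The gripper opens to 85 mm and grips with 20 to 120 N. Pads are 22 mm wide; open, the fingers measure 114 mm over their backs; the gripper's body (76 mm by 85 mm) begins 54 mm behind the grasp point. The pads swing forward as they close: fully open they stand 13 mm farther back than shut.
Start: joints at [54.58, 17.928, 85.812, -0, 76.261, -12.8], TCP at [201.94, 484.615, 231.294] pointing down, gripper open.
Joint ranges: [-168.41, 168.41], [-55.51, 124.54], [10.69, 146.95], [-70.63, 250.63], [1, 178], [-165.06, 165.06]. Speed limits (degrees/s): [136.94, 136.94, 172.46, 180, 180, 180].

## Interface

Orientations are given as [roll, pitch, yaw] about the fixed x, y, z axes, in that order (R = Rz(yaw) Ry(pitch) Rx(roll)).
In Python, from station import * gives the robot as it stands.
- The arm moves only by the tool step_arm, never from a script. Its argument "targets" is a list of rows, each a list of 6 numbers: the shift along the tool's x, y, z in units of 0.15 m (1.0 is 0.15 m), then the turn, a rotation vector about the tool's x, y, z in units of pi rad (1.0 is pi rad). In form: [[x, y, z, rx, ry, rz], ...]. A call has 1 to 20 rows; each row is the pose to reach, as a shift and turn from the pose measured when the call began, along the tool's axes at that moment, turning the shorter way round; what a row does not reach only later rows make up. A row lasts 1/12 s, in which the tool goes at most 41.7 mm and 7.16 degrees, less where a joint would pass 70% of its speed; a pose out of reach is approached as far as the arm can. A call with a number of a shift or a turn outside -1 to 1 is refused whole. A call with a gripper value outside its range is refused whole. "jaw" is the opening, from -1 (shut) to 1 (fully open), set as the call begins (left out, the last holds). The fingers move at their own pace and stop on an object; the grip force is fixed at half the most. Time passes only in rows, so rows that repeat a pose let the fingers close. It gives the time, the measured TCP pose, the force and the opening at its end, in the units of the state.
- sense(): the state, without advancing time (a new reading comes with each control period).
- read_camera(name): name is "side" or "top" or "wrist"; returns a dict with "color" (480x640x3 uint8, red, green, blue), "fx", "fy", "cx", "cy" (pixels), "world_from_camera" (4x4, takes a point from camera to world coordinates); the wrist camera has in their place "mount" (4x4, takes a point from camera to tool coordinates, whose origin is the TCP and whose axes are the flange's). Camera axes: x right, y down, z forward; pixel columns grow to the right and rows downward; lengths in mm; the calibration is good to about 2 mm. A picture is of the moment at which its call begins: read the wrist's pose just before it. There is no depth.
- finish_job(): hands the job in, once; it reports no verdict.
Trained networks look in the newest picture that a camera, given by its name, has taken for a name from the list of things; names that differ only in an ending like _2 or _b are one class to them, and where a whole thing is asked for, a point or a joint stands for the part that bears it (a point fixed in the world has none). Each returns a list of dicts, best first, with "p" (0 to 1); they miss things now and then, are a little off and sometimes report something else, mostly with a low value. They report only what shows in the picture. A call takes as long as a camera call. They do not tell look-alikes from the thing itself.
- look_for(camera, query): "xy" ([column, row] as shares, 0 to 1, of the picture: columns of its width, rows of its height, amid what is visible of it).
The state is a dict: "time_s": time; "qpos": joint angles; "qvel": joint speeds; "joint_efforts": joint torques, N m; "tcp_pos": TCP position; "tcp_rot": TCP orientation; "ft_force": force on the tool from outside, world axes, zero at the start; "ft_torque": the same for the moment, N m; "width": finger opening in mm.
Only numpy, scipy, OpenCV 4.12 (cv2) and the standard library are available. Lean on these libraries where they do the work, as an engineer would, in place of code of your own. Each camera call takes 0.05 s, during which the arm holds its last target.

## Working session

There is one attempt and no reset: what is moved stays moved. The work goes in short steps, Python scripts to look and compute and a tool call to move; the robot and the scene stay as the last step left them, time stands still between calls to the robot, and variables do not carry over. Pictures are saved under pics/ and viewed, and the job is handed in when it is done.

Besides the shell and the picture viewer there is one more tool, called after ">>>" by a JSON object that holds its "op" and its "data", one argument or row to a line. step_arm: Moves the arm, as the interface text tells. Its arguments: {"type":"object","properties":{"targets":{"type":"array","items":{"type":"array","items":{"type":"number"}}},"jaw":{"type":"number"}},"required":["targets"]}

```bash
ls; mkdir -p pics; python3 - <<'E'
from station import *
import cv2
s=sense();print(s)
for c in ["side","top","wrist"]:
    r=read_camera(c);cv2.imwrite(f"pics/a_{c}.png",r["color"][:,:,::-1])
    print(c,r["fx"],r["cx"],r["cy"],r.get("world_from_camera",r.get("mount")))
    for q in ["board","plate_slot","stop","clamp_knob","bolt","pin_mid","stand_a"]:
        print(q,[(round(d["p"],2),round(d["xy"][0]*640),round(d["xy"][1]*480)) for d in look_for(c,q)])
E
```

```text
pics
{'time_s': 0.0, 'qpos': array([ 5.45796995e+01,  1.79589391e+01,  8.58543819e+01, -1.00122742e-03,
        7.62599283e+01, -1.27985734e+01]), 'qvel': array([ 0.06911216,  0.01859572,  0.00294629, -0.02873855, -0.0257502 ,
        0.02455018]), 'joint_efforts': array([ 3.33399857e-04, -4.12242472e+01, -2.59751701e+01, -7.44745262e-05,
        4.06633975e-03, -2.78729300e-05]), 'tcp_pos': array([201.79062802, 484.39259449, 230.73713415]), 'tcp_rot': array([-1.79928355e+02, -1.52783976e-02,  1.57378502e+02]), 'ft_force': array([-0.51348993, -0.63186765, -0.64912695]), 'ft_torque': array([ 0.04752391,  0.0170833 , -0.04109268]), 'width': 85.63917901874034}
side 501.23225801955164 314.72584496759924 236.26197005816516 [[ 8.14168557e-01 -4.60240325e-01  3.53989270e-01  9.13036001e+01]
 [-5.80557676e-01 -6.35750761e-01  5.08698098e-01 -6.91595601e+02]
 [-9.07443043e-03 -6.19677185e-01 -7.84804333e-01  1.12037554e+03]
 [ 0.00000000e+00  0.00000000e+00  0.00000000e+00  1.00000000e+00]]
board [(0.8, 299, 199), (0.64, 263, 183)]
plate_slot [(0.92, 305, 225)]
stop [(0.79, 265, 184), (0.63, 
[... 551 characters left out ...]
00  1.00000000e+00]]
board [(0.97, 261, 220)]
plate_slot [(0.93, 303, 228)]
stop [(0.92, 220, 245)]
clamp_knob [(0.91, 220, 248)]
bolt [(0.89, 461, 217), (0.65, 404, 229), (0.55, 287, 153), (0.45, 447, 274), (0.28, 222, 250)]
pin_mid [(0.51, 455, 284)]
stand_a [(0.85, 444, 283), (0.76, 451, 218)]
wrist 353.1420324739723 320.436712006533 248.1909600497342 [[ 7.95793642e-04 -9.47068751e-01 -3.21029822e-01  8.20534493e+01]
 [ 9.99998269e-01  1.29353525e-03 -1.33717965e-03 -3.21417043e-01]
 [ 1.68166446e-03 -3.21028202e-01  9.47068142e-01 -1.42545697e+02]
 [ 0.00000000e+00  0.00000000e+00  0.00000000e+00  1.00000000e+00]]
board []
plate_slot []
stop []
clamp_knob []
bolt []
pin_mid []
stand_a []
```

View pics/a_side.png

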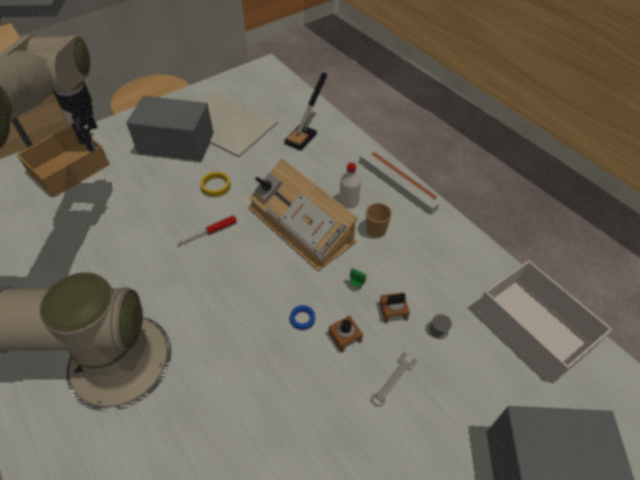

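View pics/a_top.png

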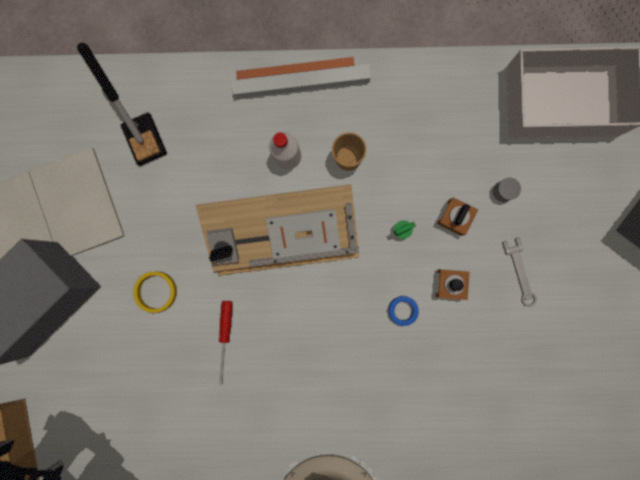

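```bash
python3 - <<'E'
import cv2
a=cv2.imread("pics/a_top.png")[140:320,150:510];cv2.imwrite("pics/a_topz.png",cv2.resize(a,(800,400),interpolation=cv2.INTER_CUBIC))
a=cv2.imread("pics/a_side.png")[130:400,190:500];cv2.imwrite("pics/a_sidez.png",cv2.resize(a,(688,600),interpolation=cv2.INTER_CUBIC))
E
```

```text
(no output)
```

View pics/a_topz.png

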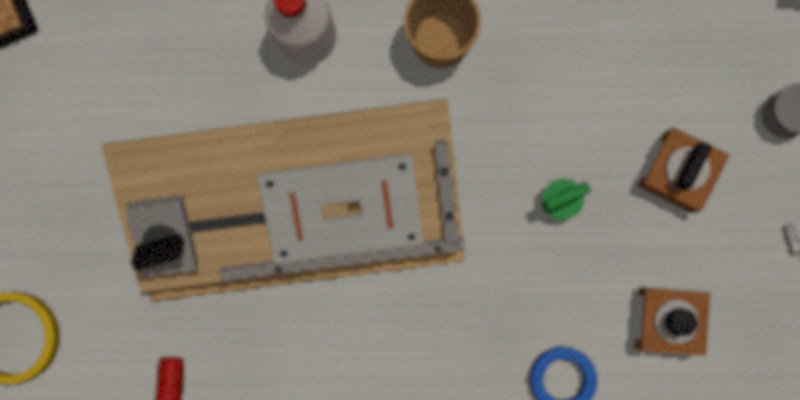

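View pics/a_sidez.png

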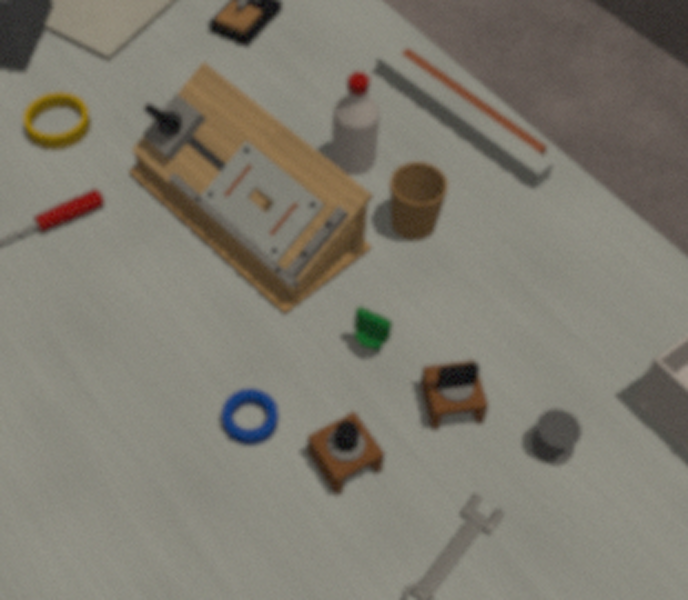

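The top view shows the jig at (275,230), with the knob locked at about (220,248). The bar-grip bolt is in the upper stand (460,215) and the round pin in the lower one (455,285). The green look-alike is at (403,230). Next I zoom in to locate the jig and bolt.

```bash
python3 - <<'E'
import cv2
def z(src,dst,x0,y0,w,h,s):
    a=cv2.imread(src)[y0:y0+h,x0:x0+w];a=cv2.resize(a,None,fx=s,fy=s,interpolation=cv2.INTER_CUBIC)
    for i in range(0,w,10): cv2.putText(a,str(x0+i),(int(i*s),8),0,.3,(0,0,255),1); cv2.line(a,(int(i*s),10),(int(i*s),14),(0,0,255),1)
    for i in range(0,h,10): cv2.putText(a,str(y0+i),(0,int(i*s)+3),0,.3,(0,0,255),1)
    cv2.imwrite(dst,a)
z("pics/a_top.png","pics/b1.png",190,180,176,100,4.5)
z("pics/a_side.png","pics/b2.png",240,150,125,120,5)
z("pics/a_top.png","pics/b3.png",430,180,80,130,4.5)
z("pics/a_side.png","pics/b4.png",320,280,110,80,6)
E
```

```text
(no output)
```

View pics/b1.png

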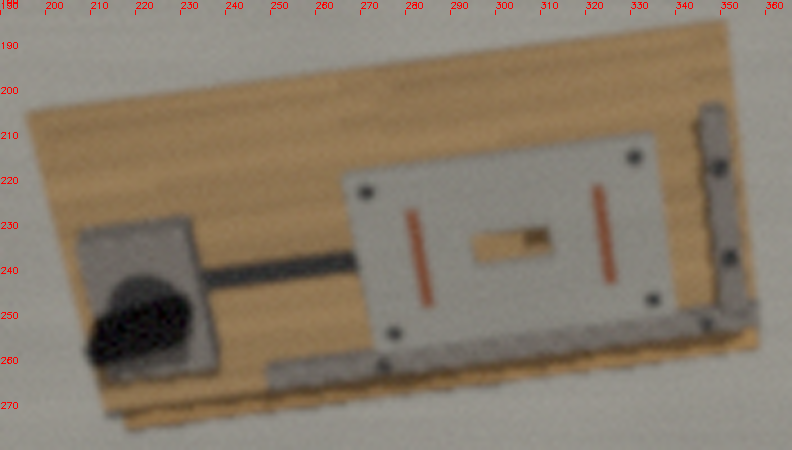

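View pics/b2.png

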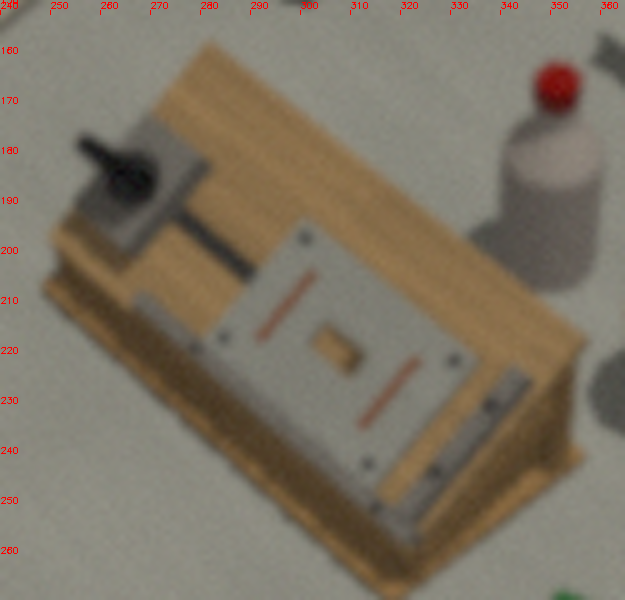

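View pics/b3.png

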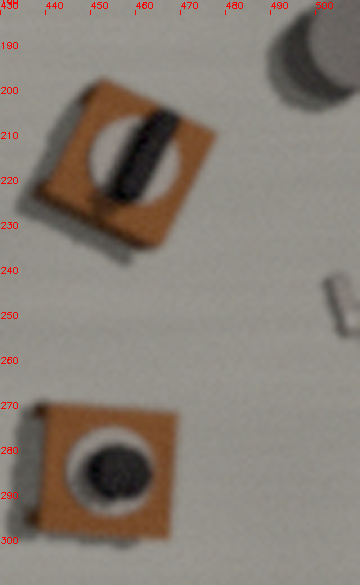

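View pics/b4.png

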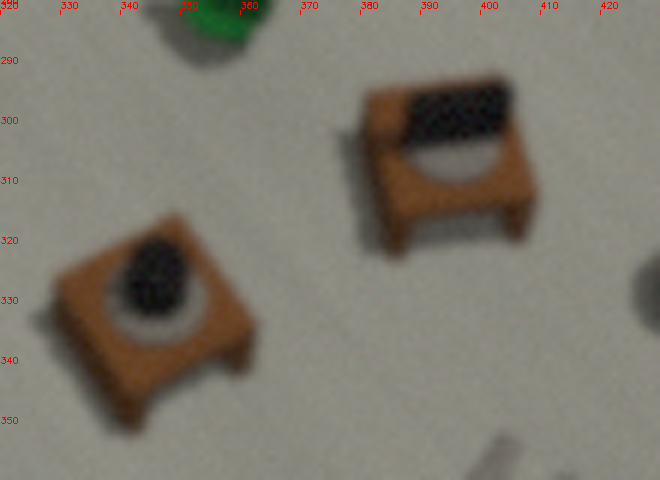

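```bash
cat > h.py <<'E'
import numpy as np, cv2
from scipy.optimize import least_squares
from scipy.spatial.transform import Rotation as Ro
CT=dict(f=493.2931,cx=327.7595,cy=242.812,T=np.array([[-1.08950996e-02,-9.98743902e-01,4.89072070e-02,5.11734573e+02],[-9.99617491e-01,1.21219046e-02,2.48582211e-02,-3.22412673e+01],[-2.54198452e-02,-4.86176667e-02,-9.98493943e-01,1.07565310e+03],[0,0,0,1]]))
CS=dict(f=501.2323,cx=314.72584,cy=236.26197,T=np.array([[8.14168557e-01,-4.60240325e-01,3.53989270e-01,9.13036001e+01],[-5.80557676e-01,-6.35750761e-01,5.08698098e-01,-6.91595601e+02],[-9.07443043e-03,-6.19677185e-01,-7.84804333e-01,1.12037554e+03],[0,0,0,1]]))
WF,WCX,WCY=353.14203,320.43671,248.19096
WM=np.array([[7.95793642e-04,-9.47068751e-01,-3.21029822e-01,8.20534493e+01],[9.99998269e-01,1.29353525e-03,-1.33717965e-03,-3.21417043e-01],[1.68166446e-03,-3.21028202e-01,9.47068142e-01,-1.42545697e+02],[0,0,0,1]])
def tool(s):
    T=np.eye(4);T[:3,:3]=Ro.from_euler('xyz',s['tcp_rot'],degrees=True).as_matrix();T[:3,3]=s['tcp_pos'];return T
def CW(s): return dict(f=WF,cx=WCX,cy=WCY,T=tool(s)@WM)
def proj(C,P):
    P=np.atleast_2d(P);R=C['T'][:3,:3];q=(P-C['T'][:3,3])@R
    return np.c_[C['cx']+C['f']*q[:,0]/q[:,2],C['cy']+C['f']*q[:,1]/q[:,2]]
def ray(C,uv):
    d=C['T'][:3,:3]@np.array([(uv[0]-C['cx'])/C['f'],(uv[1]-C['cy'])/C['f'],1]);return C['T'][:3,3],d
def atz(C,uv,z):
    o,d=ray(C,uv);return o+d*(z-o[2])/d[2]
def boardT(x,y,yaw):
    T=np.eye(4);T[:3,:3]=(Ro.from_euler('z',yaw,degrees=True)*Ro.from_euler('y',-30,degrees=True)).as_matrix();T[:3,3]=[x,y,80];return T
def tf(T,P): return np.atleast_2d(P)@T[:3,:3].T+T[:3,3]
def move(s,Tt):
    "units to write in rows"
    D=np.linalg.inv(tool(s))@Tt
    rv=Ro.from_matrix(D[:3,:3]).as_rotvec()
    n=max(np.linalg.norm(D[:3,3])/41.7,np.degrees(np.linalg.norm(rv))/7.16)
    return np.round(np.r_[D[:3,3]/150,rv/np.pi],4).tolist(),round(n,1)
def down(pos,xdir,zdir,near=None):
    z=np.array(zdir,float);z/=np.linalg.norm(z);x=np.array(xdir,float);x-=z*(x@z);x/=np.linalg.norm(x)
    T=np.eye(4);T[:3,:3]=np.c_[x,np.cross(z,x),z];T[:3,3]=pos;return T
E
python3 - <<'E'
from h import *
t=lambda u,v:((u+.5)/4.5-.5+190,(v+.5)/4.5-.5+180)
s=lambda u,v:((u+.5)/5-.5+240,(v+.5)/5-.5+150)
obs=[(CT,t(28,112),(75,155,0)),(CT,t(727,20),(75,-155,0)),(CT,t(107,413),(-75,155,0)),(CT,t(759,345),(-75,-155,0)),
(CS,s(208,40),(75,155,0)),(CS,s(585,340),(75,-155,0)),(CS,s(52,237),(-75,155,0))]
def f(p,full=0):
    T=boardT(*p);return np.ravel([proj(C,tf(T,b))[0]-uv for C,uv,b in obs])
r=least_squares(f,[500,30,0],loss='soft_l1');print(r.x);print(np.round(r.fun if 0 else f(r.x),1))
T=boardT(*r.x)
# knob, plate in board frame from top
Ti=np.linalg.inv(T)
def onb(C,uv,z):
    o,d=ray(C,uv);o=tf(Ti,o)[0];d=Ti[:3,:3]@d;return np.round(o+d*(z-o[2])/d[2],1)
for nm,uv in dict(stopUL=(80,230),stopUR=(187,217),stopLR=(217,372)).items(): print(nm,onb(CT,t(*uv),20))
for nm,uv in dict(knobL=(90,352),knobR=(188,310)).items(): print(nm,onb(CT,t(*uv),58))
for nm,uv in dict(pUL=(343,173),pUR=(655,133),pLL=(374,350),slotL=(473,247),slotR=(552,240)).items(): print(nm,onb(CT,t(*uv),6))
for nm,uv in dict(stopU=(155,110),stopR=(212,162)).items(): print('S',nm,onb(CS,s(*uv),20))
print('S slot',onb(CS,s(336,349),6))
t=lambda u,v:((u+.5)/4.5-.5+430,(v+.5)/4.5-.5+180)
s=lambda u,v:((u+.5)/6-.5+320,(v+.5)/6-.5+280)
print("bolt flange ctr top",atz(CT,t(136,160),44),"bar top ends",atz(CT,t(166,108),78),atz(CT,t(125,200),78))
print("bar top ends side",atz(CS,s(408,92),78),atz(CS,s(508,82),78))
print("flange side",atz(CS,s(455,150),44))
for uv in [(103,78),(217,132),(155,248),(42,190)]: print('stand',atz(CT,t(*uv),40))
print("pin",atz(CT,t(120,472),78),atz(CT,t(110,472),44))
E
```

```text
[588.11861156  90.41456933   6.333959  ]
[-0.7  0.8  0.6  1.7 -1.2 -0.7  0.3 -3.5  0.8  0.1  0.6  0.2 -0.8  0.4]
stopUL [ 26.5 138.2  20. ]
stopUR [26.4 90.7 20. ]
stopLR [-51.8  93.3  20. ]
knobL [-14.3 136.4  58. ]
knobR [ 0.  90.6 58. ]
pUL [32.  21.7  6. ]
pUR [  32.5 -117.3    6. ]
pLL [-57.8  23.1   6. ]
slotL [-11.8 -29.7   6. ]
slotR [-13.2 -65.5   6. ]
S stopU [ 22.7 140.   20. ]
S stopR [20.8 86.7 20. ]
S slot [-14.1 -44.8   6. ]
bolt flange ctr top [ 616.65398267 -282.76010201   44.        ] bar top ends [ 636.4296225  -288.43272465   78.        ] [ 595.27889253 -269.18002467   78.        ]
bar top ends side [ 599.32821811 -266.80484341   78.        ] [ 635.1653832 -286.844674    78.       ]
flange side [ 613.36984897 -285.41360371   44.        ]
stand [ 655.65091744 -269.35743453   40.        ]
stand [ 629.62658732 -321.47764087   40.        ]
stand [ 575.92774747 -291.51859934   40.        ]
stand [ 603.63284084 -239.92289963   40.        ]
pin [ 473.83938445 -264.10081412   78.        ] [ 472.59364766 -267.42604753   44.        ]
```

```bash
cat >> h.py <<'E'
B0=(588.1,90.4,6.33)
def onboard(p,ang,B=B0):
    "tool pose: TCP at board point p, pointing into board, tool x at ang deg from board x (ccw seen from above)"
    T=boardT(*B);a=np.radians(ang);R=T[:3,:3]
    return down(tf(T,p)[0],R@[np.cos(a),np.sin(a),0],-R[:,2])
def pr(s):
    print(round(s['time_s'],2),'pos',np.round(s['tcp_pos'],1),'rot',np.round(s['tcp_rot'],2),'q',np.round(s['qpos'],1),'F',np.round(s['ft_force'],1),'M',np.round(s['ft_torque'],2),'w',round(s['width'],1))
E
python3 - <<'E'
from h import *
from station import *
s=sense();print(move(s,onboard((-12,115,140),95)))
print(onboard((-12,115,140),95).round(2))
E
```

```text
([-2.5471, -1.0243, 0.2404, -0.1454, -0.0945, 0.304], np.float64(9.9))
[[-1.8000e-01  8.5000e-01  5.0000e-01  4.9552e+02]
 [ 9.8000e-01  1.8000e-01  6.0000e-02  1.9584e+02]
 [-4.0000e-02  5.0000e-01 -8.7000e-01  1.9524e+02]
 [ 0.0000e+00  0.0000e+00  0.0000e+00  1.0000e+00]]
```

>>> {"op": "step_arm", "data": {
  "targets": [
    [-0.27,-0.11,0,-0.03,-0.02,0.06],
    [-0.53,-0.22,0,-0.06,-0.04,0.12],
    [-0.8,-0.33,0,-0.08,-0.05,0.16],
    [-1,-0.41,0.05,-0.1,-0.06,0.2]
  ]
}}

```text
time_s: 1.53
tcp_pos: [318.3, 368.9, 225.1]
tcp_rot: [166.0, 4.8, 131.7]
ft_force: [1.3, 0.9, 0.5]
width: 85.4
```

```bash
python3 - <<'E'
from h import *
from station import *
s=sense();pr(s);print(move(s,onboard((-12,115,140),95)))
E
```

```text
1.53 pos [318.3 368.9 225.1] rot [166.04   4.8  131.69] q [ 37.3   6.6 102.3  -4.3  56.9  -3.1] F [1.3 0.9 0.5] M [-0.03  0.08 -0.  ] w 85.4
([-1.625, 0.0306, 0.3539, -0.0754, -0.0528, 0.1646], np.float64(6.0))
```

>>> {"op": "step_arm", "data": {
  "targets": [
    [-0.27,0,0.06,-0.02,-0.01,0.04],
    [-0.54,0.01,0.12,-0.04,-0.02,0.08],
    [-0.8,0.02,0.18,-0.06,-0.035,0.12],
    [-1,0.02,0.22,-0.0754,-0.0528,0.1646],
    [-1,0.02,0.22,-0.0754,-0.0528,0.1646]
  ]
}}

```text
time_s: 1.95
tcp_pos: [430.1, 259.0, 206.0]
tcp_rot: [150.1, 2.5, 100.2]
ft_force: [-0.5, 0.3, -0.1]
width: 85.3
```

```bash
python3 - <<'E'
from h import *
from station import *
s=sense();pr(s);print(move(s,onboard((-12,115,140),95)))
E
```

```text
1.95 pos [430.1 259.  206. ] rot [150.06   2.48 100.25] q [ 21.7   4.4 112.  -13.6  35.2  19.9] F [-0.5  0.3 -0.1] M [-0.05  0.26  0.01] w 85.3
([-0.4881, 0.2607, 0.2571, 0.0001, 0.0011, -0.002], np.float64(2.2))
```

>>> {"op": "step_arm", "data": {
  "targets": [
    [-0.25,0.13,0.13,0,0,0],
    [-0.488,0.26,0.257,0,0.001,-0.002],
    [-0.488,0.26,0.257,0,0.001,-0.002],
    [-0.488,0.26,0.257,0,0.001,-0.002]
  ]
}}

```text
time_s: 2.28
tcp_pos: [497.0, 193.8, 194.9]
tcp_rot: [150.1, 2.5, 100.5]
ft_force: [-0.6, 0.1, -0.2]
width: 85.7
```

```bash
python3 - <<'E'
from h import *
from station import *
s=sense();pr(s);print(move(s,onboard((-12,115,140),95)))
r=read_camera("wrist");im=r["color"][:,:,::-1].copy();cv2.imwrite("pics/c.png",im)
C=CW(s);T=boardT(*B0)
def L(P,c):
    q=proj(C,tf(T,P)).astype(int);cv2.polylines(im,[q.reshape(-1,1,2)],True,c,1)
L([(75,155,0),(75,-155,0),(-75,-155,0),(-75,155,0)],(0,255,0))
y=91;L([(20,y,20),(-50,y,20),(-50,y+50,20),(20,y+50,20)],(255,0,0))
k=proj(C,tf(T,[(-15,116,24),(-15,116,58)])).astype(int);cv2.line(im,tuple(k[0].tolist()),tuple(k[1].tolist()),(0,0,255),1)
cv2.imwrite("pics/c2.png",im)
E
```

```text
2.28 pos [497.  193.8 194.9] rot [150.1    2.51 100.45] q [  9.6   8.  109.8  -3.2  32.3   0.7] F [-0.6  0.1 -0.2] M [-0.02  0.23 -0.01] w 85.7
([0.0153, -0.0048, -0.0064, -0.0001, 0.0007, -0.001], np.float64(0.1))
```

View pics/c2.png

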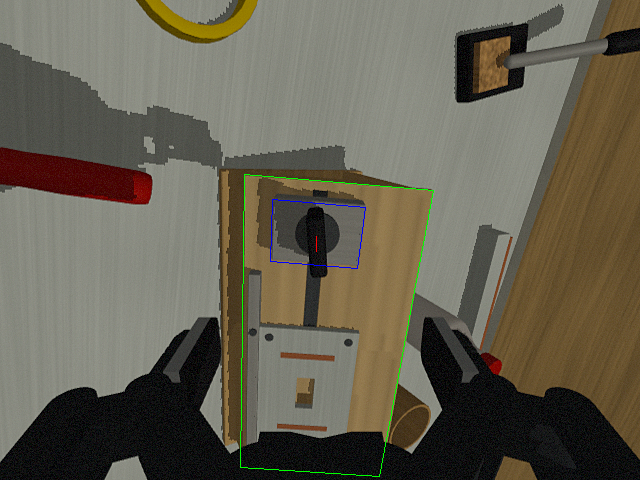

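```bash
python3 - <<'E'
import cv2
for n in ("c","c2"):
    x0,y0,w,h,s=215,160,230,190,3.4
    a=cv2.imread(f"pics/{n}.png")[y0:y0+h,x0:x0+w];a=cv2.resize(a,None,fx=s,fy=s,interpolation=cv2.INTER_CUBIC)
    for i in range(0,w,10): cv2.putText(a,str(x0+i),(int(i*s),8),0,.3,(0,0,255),1)
    for i in range(0,h,10): cv2.putText(a,str(y0+i),(0,int(i*s)+3),0,.3,(0,0,255),1)
    cv2.imwrite(f"pics/{n}z.png",a)
E
```

```text
(no output)
```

View pics/c2z.png

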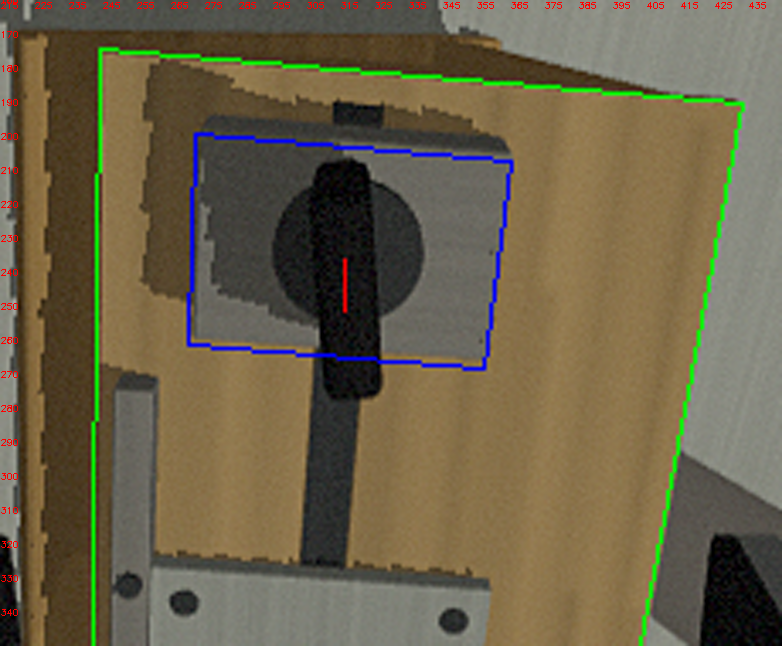

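View pics/cz.png

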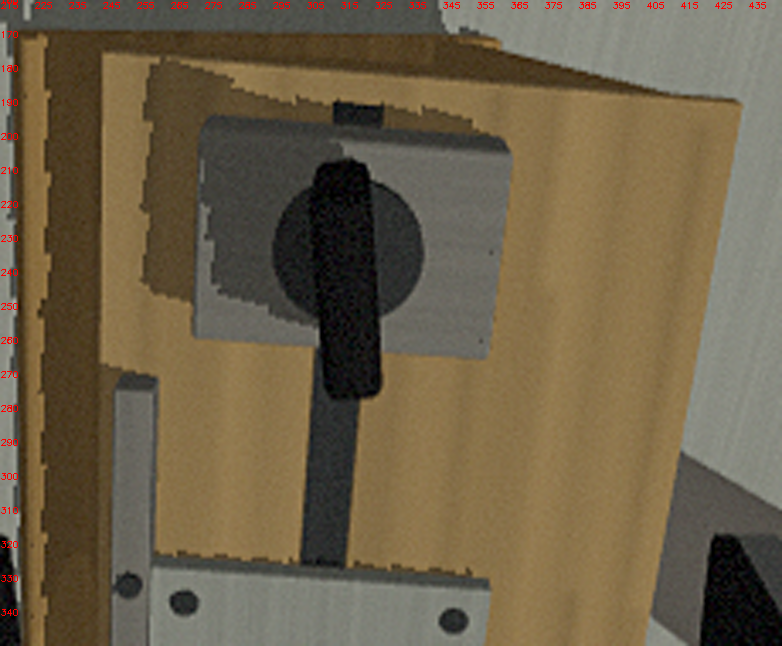

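```bash
python3 - <<'E'
from h import *
s=dict(tcp_pos=[497.,193.8,194.9],tcp_rot=[150.1,2.51,100.45])
C=CW(s)
z=lambda u,v:((u+.5)/3.4-.5+215,(v+.5)/3.4-.5+160)
obs=[(z(102,53),(75*-1,155,0)),(z(741,101),(75,155,0)),(z(201,337),(-50,None,20)),(z(155,374),(-60,None,10))]
# refine board x,y,yaw with two left corners plus right edge points
e1=z(100,300);e2=z(655,600)
def f(p):
    T=boardT(*p);a=proj(C,tf(T,[(-75,155,0),(75,155,0)]))-[z(102,53),z(741,101)]
    def line(P,Q,uv):
        P,Q=proj(C,tf(T,[P,Q]));d=(Q-P)/np.hypot(*(Q-P));return d[0]*(uv[1]-P[1])-d[1]*(uv[0]-P[0])
    return np.r_[a.ravel(),line((-75,155,0),(-75,0,0),e1),line((75,155,0),(75,-155,0),e2)]
r=least_squares(f,B0);print(r.x,r.fun.round(1))
T=boardT(*r.x);Ti=np.linalg.inv(T)
def onb(uv,zz):
    o,d=ray(C,uv);o=tf(Ti,o)[0];d=Ti[:3,:3]@d;return np.round(o+d*(zz-o[2])/d[2],1)
for n,uv,zz in [("barA",(340,175),58),("barB",(353,392),58),("discL",(272,248),24),("discR",(424,250),24),("stopLL",(194,337),20),("stopLR",(489,357),20),("plUL",(152,566),6),("plUR",(490,588),6),("strip",(323,562),0)]: print(n,onb(z(*uv),zz))
E
```

```text
[589.63383909  90.84808721   7.12545899] [-0.4  0.1  0.6 -0.   0.1 -0.3]
barA [-17.8 144.1  58. ]
barB [-12.1  99.6  58. ]
discL [-31.8 118.3  24. ]
discR [  2.  120.4  24. ]
stopLL [-49.1  94.2  20. ]
stopLR [19.8 94.3 20. ]
plUL [-60.1  23.4   6. ]
plUR [29.2 23.4  6. ]
strip [-15.3  24.3   0. ]
```

```bash
sed -i 's/^B0=.*/B0=(589.6,90.8,7.13)/' h.py; python3 - <<'E'
from h import *
from station import *
s=sense();pr(s);print(move(s,onboard((-15,119.5,60),97.3)),move(s,onboard((-15,119.5,30),97.3)))
E
```

```text
2.33 pos [495.9 194.9 194.9] rot [150.12   2.5  100.51] q [  9.7   8.  109.8  -3.3  32.3   0.9] F [0.1 0.  0.9] M [-0.05  0.27  0.01] w 85.3
([0.0365, -0.0179, 0.5302, -0.0004, 0.0026, -0.0173], np.float64(1.9)) ([0.0381, -0.0177, 0.7302, -0.0004, 0.0026, -0.0173], np.float64(2.6))
```

>>> {"op": "step_arm", "data": {
  "targets": [
    [0.036,-0.018,0.25,0,0.0026,-0.017],
    [0.037,-0.018,0.45,0,0.0026,-0.017],
    [0.038,-0.018,0.6,0,0.0026,-0.017],
    [0.038,-0.018,0.73,0,0.0026,-0.017],
    [0.038,-0.018,0.73,0,0.0026,-0.017],
    [0.038,-0.018,0.73,0,0.0026,-0.017]
  ]
}}

```text
time_s: 2.83
tcp_pos: [546.1, 206.7, 98.3]
tcp_rot: [150.4, 3.6, 103.5]
ft_force: [-0.4, -0.6, 0.7]
width: 85.1
```

```bash
python3 - <<'E'
from h import *
from station import *
s=sense();pr(s);print(move(s,onboard((-15,119.5,30),97.3)))
r=read_camera("wrist");im=r["color"][:,:,::-1].copy();cv2.imwrite("pics/d.png",im)
s=sense();pr(s)
E
```

```text
2.83 pos [546.1 206.7  98.3] rot [150.36   3.61 103.47] q [  9.8  22.6 107.7  -3.9  19.9  -1.3] F [-0.4 -0.6  0.7] M [-0.    0.24 -0.07] w 85.1
([-0.0064, 0.0045, 0.0018, -0.0009, -0.0002, -0.0], np.float64(0.0))
2.88 pos [546.4 206.6  99.3] rot [150.25   3.61 103.46] q [  9.8  22.5 107.7  -3.9  19.9  -1.3] F [0.6 0.  1.1] M [-0.02  0.24 -0.01] w 85.1
```

View pics/d.png

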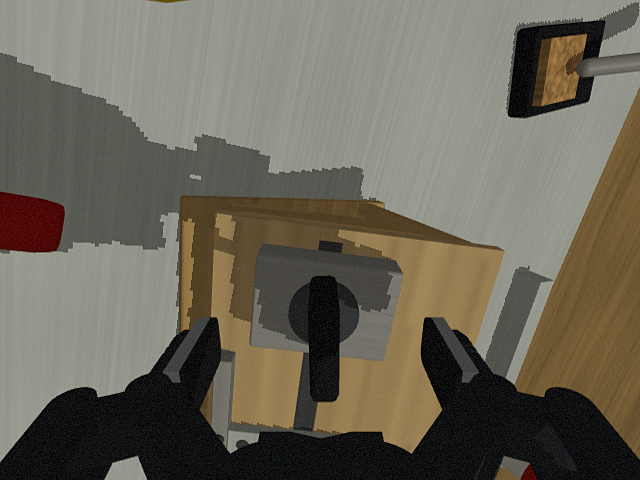

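The bar at (322,340) stands centred between the pads at (200,350) and (450,350), so I close the gripper.

>>> {"op": "step_arm", "data": {
  "targets": [
    [0,0,0,0,0,0],
    [0,0,0,0,0,0],
    [0,0,0,0,0,0],
    [0,0,0,0,0,0],
    [0,0,0,0,0,0],
    [0,0,0,0,0,0],
    [0,0,0,0,0,0]
  ],
  "jaw": -1
}}

```text
time_s: 3.47
tcp_pos: [546.7, 206.7, 99.9]
tcp_rot: [150.2, 3.6, 103.5]
ft_force: [-1.5, -0.3, 5.0]
width: 10.7
```

```bash
python3 - <<'E'
from h import *
from station import *
s=sense();pr(s);print(tf(np.linalg.inv(boardT(*B0)),s['tcp_pos']))
E
```

```text
3.47 pos [546.7 206.7  99.9] rot [150.18   3.63 103.48] q [  9.8  22.4 107.7  -3.9  19.9  -1.3] F [-1.5 -0.3  5. ] M [-0.06  0.13  0.16] w 10.7
[[-14.44700153 120.33603239  31.36038973]]
```

>>> {"op": "step_arm", "data": {
  "targets": [
    [0,0,0,0,0,-0.037],
    [0,0,0,0,0,-0.074],
    [0,0,0,0,0,-0.111],
    [0,0,0,0,0,-0.148],
    [0,0,0,0,0,-0.185],
    [0,0,0,0,0,-0.222],
    [0,0,0,0,0,-0.259],
    [0,0,0,0,0,-0.296],
    [0,0,0,0,0,-0.333],
    [0,0,0,0,0,-0.37],
    [0,0,0,0,0,-0.407],
    [0,0,0,0,0,-0.44],
    [0,0,0,0,0,-0.44],
    [0,0,0,0,0,-0.44]
  ]
}}

```text
time_s: 4.63
tcp_pos: [545.8, 206.4, 99.3]
tcp_rot: [178.0, 29.8, -176.9]
ft_force: [-5.1, -3.1, 1.8]
width: 11.0
```

```bash
python3 - <<'E'
from h import *
from station import *
s=sense();pr(s);Ti=np.linalg.inv(boardT(*B0));print(tf(Ti,s['tcp_pos']));print((Ti@tool(s)).round(3))
r=read_camera("wrist");im=r["color"][:,:,::-1].copy();cv2.imwrite("pics/e.png",im)
s=sense();pr(s);x=(Ti@tool(s))[:3,0];print(np.degrees(np.arctan2(x[1],x[0])))
E
```

```text
4.63 pos [545.8 206.4  99.3] rot [ 177.97   29.8  -176.95] q [  9.8  22.4 107.8  -3.9  20.  -80.5] F [-5.1 -3.1  1.8] M [-0.49  0.88 -0.11] w 11.0
[[-15.58967116 120.14780396  31.22907883]]
[[-9.98000e-01  6.20000e-02 -2.00000e-03 -1.55900e+01]
 [ 6.20000e-02  9.98000e-01 -0.00000e+00  1.20148e+02]
 [ 2.00000e-03 -0.00000e+00 -1.00000e+00  3.12290e+01]
 [ 0.00000e+00  0.00000e+00  0.00000e+00  1.00000e+00]]
4.68 pos [545.8 206.4  99.2] rot [ 177.96   29.8  -176.97] q [  9.8  22.4 107.8  -3.9  20.  -80.4] F [-4.7 -2.3  1.2] M [-0.53  0.86 -0.11] w 10.9
176.4413065221625
```

View pics/e.png

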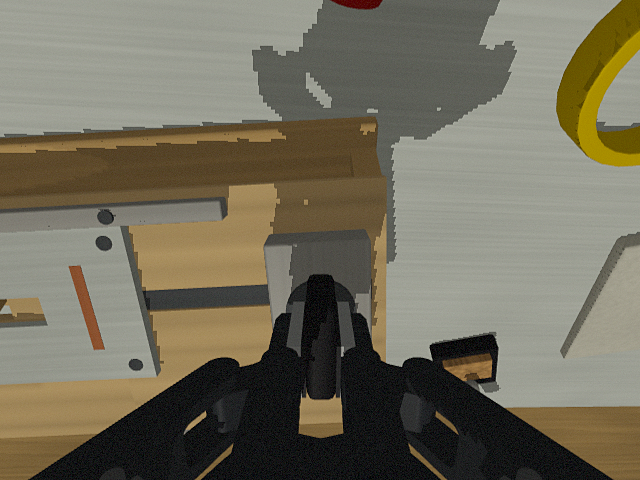

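The knob is free (tool turned 79°) and the stop is in the open guide. Now I drag it towards the end stop.

>>> {"op": "step_arm", "data": {
  "targets": [
    [-0.004,-0.06,0,0,0,0],
    [-0.007,-0.12,0,0,0,0],
    [-0.011,-0.18,0,0,0,0],
    [-0.015,-0.24,0,0,0,0],
    [-0.019,-0.3,0,0,0,0],
    [-0.022,-0.36,0,0,0,0],
    [-0.026,-0.42,0,0,0,0],
    [-0.03,-0.48,0,0,0,0],
    [-0.033,-0.54,0,0,0,0],
    [-0.036,-0.58,0,0,0,0],
    [-0.036,-0.58,0,0,0,0]
  ]
}}

```text
time_s: 5.6
tcp_pos: [556.1, 119.2, 99.2]
tcp_rot: [177.9, 29.7, -177.1]
ft_force: [-7.5, -2.9, 6.1]
width: 10.9
```

```bash
cat > st.py <<'E'
from h import *
from station import *
s=sense();pr(s);Tb=boardT(*B0);Ti=np.linalg.inv(Tb);print('board pos',tf(Ti,s['tcp_pos']).round(1),'F board',(Ti[:3,:3]@s['ft_force']).round(1));x=(Ti@tool(s))[:3,0];print('ang',np.degrees(np.arctan2(x[1],x[0])).round(1))
E
python3 st.py
```

```text
5.6 pos [556.1 119.2  99.2] rot [ 177.91   29.72 -177.09] q [  -1.7   20.5  110.7   13.1   19.7 -106.4] F [-7.5 -2.9  6.1] M [-0.54  0.91 -0.13] w 10.9
board pos [[-16.2  32.3  31.5]] F board [-3.7 -1.9  9.2]
ang 176.3
```

>>> {"op": "step_arm", "data": {
  "targets": [
    [-0.001,-0.01,0,0,0,0],
    [-0.001,-0.02,0,0,0,0],
    [-0.002,-0.03,0,0,0,0],
    [-0.002,-0.035,0,0,0,0]
  ]
}}

```text
time_s: 5.93
tcp_pos: [556.6, 114.3, 99.2]
tcp_rot: [177.8, 29.7, -177.1]
ft_force: [-1.9, 11.3, 3.4]
width: 11.1
```

```bash
python3 st.py
```

```text
5.93 pos [556.6 114.3  99.2] rot [ 177.85   29.7  -177.13] q [  -2.4   20.5  110.8   14.1   19.8 -107.9] F [-1.9 11.3  3.4] M [1.63 0.29 0.94] w 11.1
board pos [[-16.3  27.5  31.6]] F board [ 1.2 11.4  3.2]
ang 176.3
```

>>> {"op": "step_arm", "data": {
  "targets": [
    [0,-0.007,0,0,0,0],
    [0,-0.013,0,0,0,0],
    [0,-0.013,0,0,0,0]
  ]
}}

```text
time_s: 6.18
tcp_pos: [556.5, 114.2, 99.3]
tcp_rot: [177.7, 29.7, -177.1]
ft_force: [0.6, 17.7, 0.8]
width: 11.0
```

```bash
python3 st.py;  python3 - <<'E'
from h import *
from station import *
r=read_camera("wrist");im=r["color"][:,:,::-1].copy();cv2.imwrite("pics/f.png",im)
r=read_camera("top");im=r["color"][:,:,::-1].copy();cv2.imwrite("pics/ft.png",cv2.resize(im[170:290,190:370],None,fx=4.4,fy=4.4,interpolation=2))
E
```

```text
6.18 pos [556.5 114.2  99.3] rot [ 177.7    29.68 -177.14] q [  -2.5   20.4  110.9   14.7   19.9 -108.5] F [ 0.6 17.7  0.8] M [ 2.52 -0.07  1.44] w 11.0
board pos [[-16.3  27.3  31.6]] F board [ 2.8 17.5 -0.6]
ang 176.3
```

View pics/f.png

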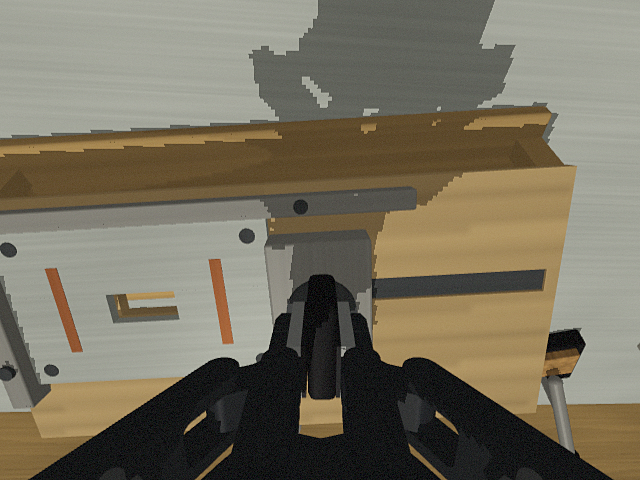

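View pics/ft.png

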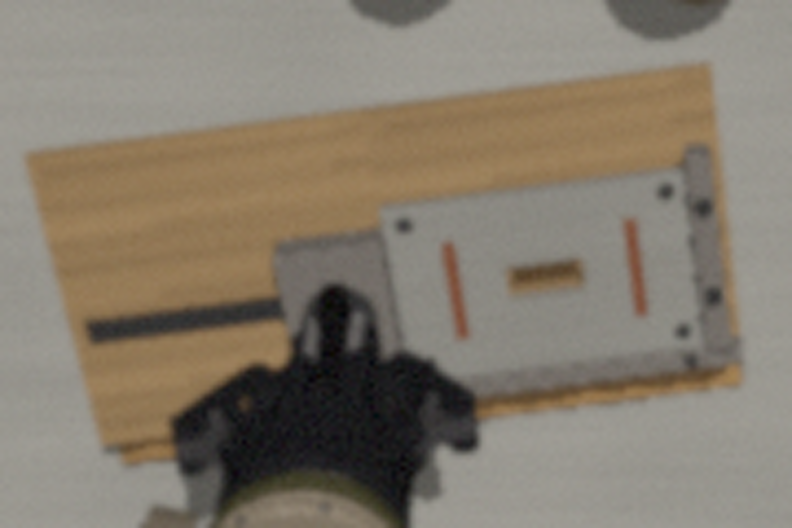

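>>> {"op": "step_arm", "data": {
  "targets": [
    [0,-0.01,0,0,0,0.037],
    [0,-0.01,0,0,0,0.074],
    [0,-0.01,0,0,0,0.111],
    [0,-0.01,0,0,0,0.148],
    [0,-0.01,0,0,0,0.185],
    [0,-0.01,0,0,0,0.222],
    [0,-0.01,0,0,0,0.259],
    [0,-0.01,0,0,0,0.296],
    [0,-0.01,0,0,0,0.333],
    [0,-0.01,0,0,0,0.37],
    [0,-0.01,0,0,0,0.407],
    [0,-0.01,0,0,0,0.44],
    [0,-0.01,0,0,0,0.465],
    [0,-0.01,0,0,0,0.465],
    [0,-0.01,0,0,0,0.465]
  ]
}}

```text
time_s: 7.53
tcp_pos: [557.3, 115.5, 100.0]
tcp_rot: [150.1, 1.0, 99.5]
ft_force: [7.9, 28.4, -1.8]
width: 10.9
```

```bash
python3 st.py
```

```text
7.53 pos [557.3 115.5 100. ] rot [150.11   0.97  99.55] q [ -2.4  20.4 110.8  15.1  19.9 -25.2] F [ 7.9 28.4 -1.8] M [ 4.14 -0.88  2.28] w 10.9
board pos [[-15.1  28.5  31.8]] F board [ 9.  27.2 -7.2]
ang 92.6
```

>>> {"op": "step_arm", "data": {
  "targets": [
    [0,0,0,0,0,0],
    [0,0,0,0,0,0],
    [0,0,0,0,0,0],
    [0,0,0,0,0,0]
  ],
  "jaw": 1
}}

```text
time_s: 7.87
tcp_pos: [557.3, 115.1, 99.9]
tcp_rot: [150.1, 1.0, 99.5]
ft_force: [0.1, -0.1, -1.3]
width: 59.0
```

>>> {"op": "step_arm", "data": {
  "targets": [
    [0,0,-0.2,0,0,0],
    [0,0,-0.45,0,0,0],
    [0,0,-0.7,0,0,0],
    [-0.2,0,-0.7,0,0,0],
    [-0.3,0,-0.7,0,0,0],
    [-0.3,0,-0.7,0,0,0],
    [-0.3,0,-0.7,0,0,0],
    [-0.3,0,-0.7,0,0,0]
  ]
}}

```text
time_s: 8.53
tcp_pos: [512.6, 63.8, 191.2]
tcp_rot: [150.2, 1.0, 99.5]
ft_force: [0.2, 0.1, -1.2]
width: 85.2
```

```bash
python3 st.py; python3 - <<'E'
from h import *
from station import *
s=sense()
r=read_camera("wrist");im=r["color"][:,:,::-1].copy();cv2.imwrite("pics/g.png",im)
s2=sense();print(s['tcp_pos'],s['tcp_rot'],s2['tcp_pos'])
C=CW(s);T=boardT(*B0)
def L(P,c):
    q=proj(C,tf(T,P)).astype(int);cv2.polylines(im,[q.reshape(-1,1,2)],True,c,1)
L([(75,155,0),(75,-155,0),(-75,-155,0),(-75,155,0)],(0,255,0))
y=2;L([(20,y,20),(-50,y,20),(-50,y+50,20),(20,y+50,20)],(255,0,0))
L([(30,2,6),(-60,2,6),(-60,-138,6),(30,-138,6)],(255,0,255))
L([(-22,-84,0),(-8,-84,0),(-8,-52,0),(-22,-52,0)],(0,255,255))
cv2.imwrite("pics/g2.png",im)
E
```

```text
8.53 pos [512.6  63.8 191.2] rot [150.17   0.95  99.48] q [-10.5   5.5 113.3  16.4  33.7 -31.7] F [ 0.2  0.1 -1.2] M [-0.05  0.22  0.04] w 85.2
board pos [[-13.4 -17.2 136.2]] F board [-0.4  0.1 -1.1]
ang 92.5
[512.64767794  63.83683331 191.2312832 ] [150.17346348   0.95439837  99.48358826] [512.65131279  64.12526639 191.19768621]
```

View pics/g2.png

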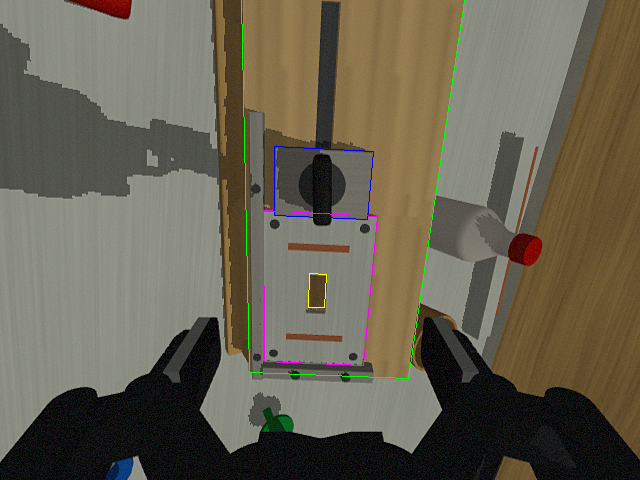

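View pics/g.png

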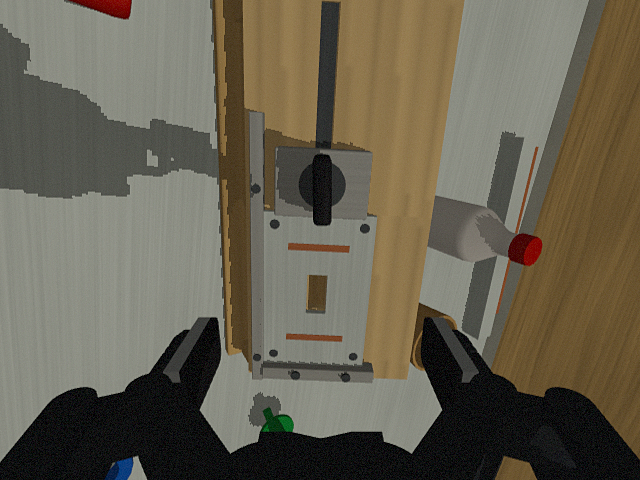

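The plate is flush with the end stop, the stop meets it and the knob bar lies along y: locked. The slot is at about (316,293). Now the bolt.

```bash
python3 - <<'E'
from h import *
from station import *
s=sense();a=np.radians(151)
T=down((616,-279,150),(np.cos(a),np.sin(a),0),(0,0,-1));print(move(s,T)); print(atz(CT,(508,188),42))
E
```

```text
([-2.3651, 0.1049, 0.4222, 0.1519, 0.0792, -0.2779], np.float64(8.7))
[ 672.49977616 -384.6340618    42.        ]
```

>>> {"op": "step_arm", "data": {
  "targets": [
    [-0.27,0.01,0.03,0.015,0.008,-0.028],
    [-0.54,0.02,0.07,0.035,0.018,-0.065],
    [-0.8,0.035,0.11,0.055,0.028,-0.1],
    [-1,0.045,0.15,0.07,0.036,-0.13],
    [-1,0.045,0.15,0.07,0.036,-0.13]
  ]
}}

```text
time_s: 9.0
tcp_pos: [556.3, -85.8, 176.5]
tcp_rot: [164.3, 4.2, 123.7]
ft_force: [0.8, 1.0, -0.3]
width: 85.3
```

```bash
python3 - <<'E'
from h import *
from station import *
s=sense();a=np.radians(151);pr(s)
T=down((616,-279,150),(np.cos(a),np.sin(a),0),(0,0,-1));print(move(s,T))
E
```

```text
9.0 pos [556.3 -85.8 176.5] rot [164.26   4.19 123.68] q [-26.   18.5  95.3  14.   55.4 -67.2] F [ 0.8  1.  -0.3] M [ 0.02  0.1  -0.08] w 85.3
([-1.2764, -0.4419, 0.1563, 0.0802, 0.0435, -0.1475], np.float64(4.9))
```

>>> {"op": "step_arm", "data": {
  "targets": [
    [-0.25,-0.09,0.03,0.016,0.009,-0.03],
    [-0.5,-0.18,0.06,0.03,0.017,-0.06],
    [-0.75,-0.27,0.09,0.047,0.026,-0.09],
    [-1,-0.35,0.12,0.065,0.035,-0.12],
    [-1,-0.36,0.12,0.08,0.0435,-0.1475],
    [-1,-0.36,0.12,0.08,0.0435,-0.1475]
  ]
}}

```text
time_s: 9.5
tcp_pos: [602.1, -238.1, 153.4]
tcp_rot: [-179.9, -0.2, 151.2]
ft_force: [0.1, 1.2, -0.3]
width: 85.2
```

```bash
python3 - <<'E'
from h import *
from station import *
s=sense();a=np.radians(151);pr(s)
T=down((616,-279,150),(np.cos(a),np.sin(a),0),(0,0,-1));print(move(s,T))
E
```

```text
9.5 pos [ 602.1 -238.1  153.4] rot [-179.94   -0.18  151.16] q [-31.9  37.1  68.2  -0.1  74.8 -93. ] F [ 0.1  1.2 -0.3] M [ 0.06  0.01 -0.02] w 85.2
([-0.213, -0.1942, 0.0223, -0.0003, -0.001, 0.0009], np.float64(1.0))
```

>>> {"op": "step_arm", "data": {
  "targets": [
    [-0.213,-0.194,0.022,0,-0.001,0.001],
    [-0.213,-0.194,0.022,0,-0.001,0.001],
    [-0.213,-0.194,0.022,0,-0.001,0.001],
    [-0.213,-0.194,0.022,0,-0.001,0.001],
    [-0.213,-0.194,0.022,0,-0.001,0.001]
  ]
}}

```text
time_s: 9.92
tcp_pos: [616.2, -277.5, 150.7]
tcp_rot: [-180.0, 0.1, 151.0]
ft_force: [0.1, -0.3, 0.1]
width: 85.6
```

```bash
python3 - <<'E'
from h import *
from station import *
s=sense();pr(s)
r=read_camera("wrist");im=r["color"][:,:,::-1].copy();cv2.imwrite("pics/i.png",im)
pr(sense())
x0,y0,w,h,k=220,180,220,200,3.6
a=cv2.resize(im[y0:y0+h,x0:x0+w],None,fx=k,fy=k,interpolation=2);print(a.shape)
cv2.imwrite("pics/iz.png",a[:600,:792])
E
```

```text
9.92 pos [ 616.2 -277.5  150.7] rot [-1.7998e+02  5.0000e-02  1.5099e+02] q [-34.1  40.8  62.2  -0.   76.9 -95.1] F [ 0.1 -0.3  0.1] M [-0.04 -0.04  0.  ] w 85.6
9.97 pos [ 616.2 -277.6  150.8] rot [-1.7997e+02  6.0000e-02  1.5101e+02] q [-34.2  40.8  62.2  -0.   77.  -95.2] F [0.1 0.6 1.1] M [ 0.04  0.02 -0.01] w 85.6
(720, 792, 3)
```

View pics/i.png

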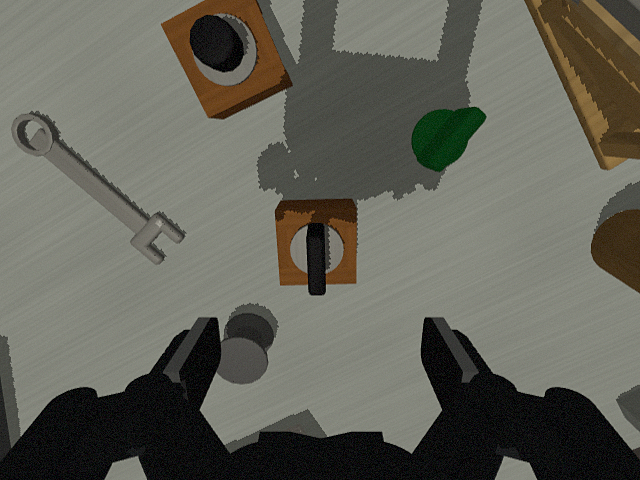

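View pics/iz.png

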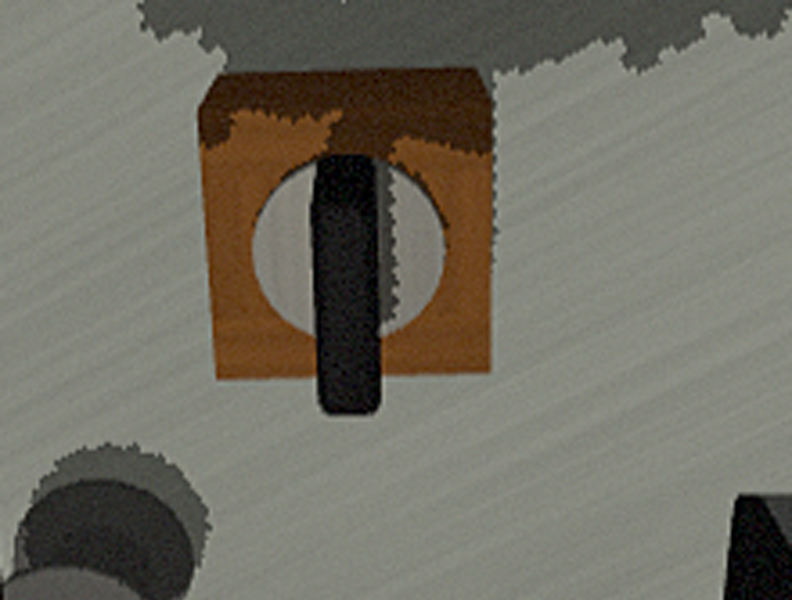

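```bash
python3 - <<'E'
from h import *
s=dict(tcp_pos=[616.2,-277.55,150.7],tcp_rot=[-179.98,.05,151])
C=CW(s);z=lambda u,v:((u+.5)/3.6-.5+220,(v+.5)/3.6-.5+180)
T=tool(s);ax=T[:3,0];ay=T[:3,1]
for n,uv,h in [("flL",(252,243),44),("flR",(447,243),44),("topNearL",(319,412),78),("topNearR",(381,412),78),("topFarL",(311,203),78),("topFarR",(373,203),78),("stLL",(217,379),40),("stLR",(491,373),40),("flTop",(347,150),44)]:
    p=atz(C,z(*uv),h);d=p-T[:3,3];print(n,p.round(1),'tool xy',round(d@ax,1),round(d@ay,1))
# predicted image of flange & bar for bolt at tool offset
def pred(dx,dy,rot):
    o=T[:3,3]+ax*dx+ay*dy
    c,sn=np.cos(np.radians(rot)),np.sin(np.radians(rot));u=ax*c+ay*sn;v=-ax*sn+ay*c
    P=[o*[1,1,0]+[0,0,78]+u*a+v*b for a,b in ((22,6),(22,-6),(-22,-6),(-22,6))]
    t=np.linspace(0,2*np.pi,60);F=[o*[1,1,0]+[0,0,44]+20*(ax*np.cos(q)+ay*np.sin(q)) for q in t]
    return proj(C,P),proj(C,F)
im=cv2.imread('pics/iz.png')
for dx,dy,rot in [(0,0,0)]:
    a,b=pred(dx,dy,rot)
    for q in (a,b): cv2.polylines(im,[((q-[220,180]+.5)*3.6-.5).astype(int).reshape(-1,1,2)],True,(0,255,0),1)
cv2.imwrite('pics/iz2.png',im)
E
```

```text
flL [ 606.3 -299.1   44. ] tool xy -1.6 -23.6
flR [ 625.8 -263.8   44. ] tool xy -1.6 16.7
topNearL [ 632.6 -296.7   78. ] tool xy -23.6 -8.8
topNearR [ 638.2 -286.6   78. ] tool xy -23.5 2.8
topFarL [ 596.4 -277.8   78. ] tool xy 17.3 -9.8
topFarR [ 601.7 -268.2   78. ] tool xy 17.3 1.2
stLL [ 630.5 -322.7   40. ] tool xy -34.3 -32.5
stLR [ 658.1 -269.7   40. ] tool xy -32.8 27.2
flTop [ 598.5 -272.2   44. ] tool xy 18.2 -3.9
```

View pics/iz2.png

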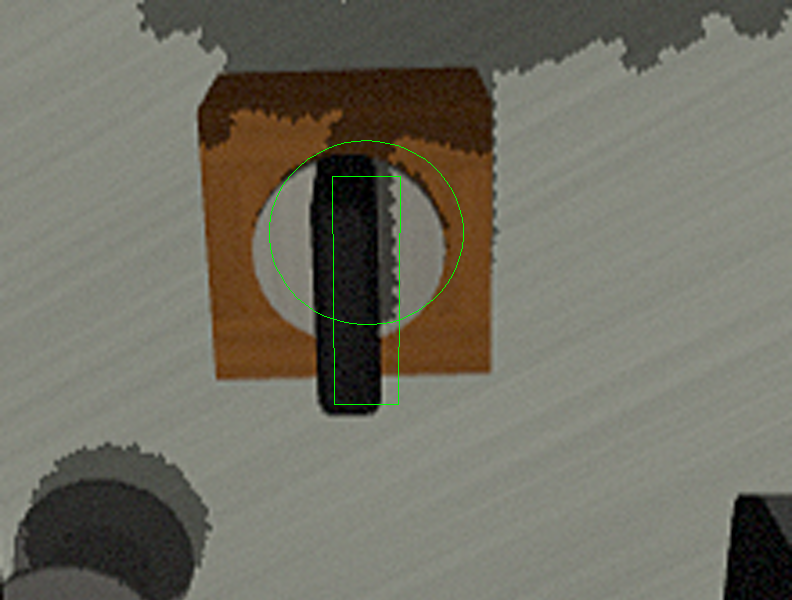

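>>> {"op": "step_arm", "data": {
  "targets": [
    [-0.012,-0.023,0.2,0,0,-0.008],
    [-0.012,-0.023,0.4,0,0,-0.008],
    [-0.012,-0.023,0.55,0,0,-0.008],
    [-0.012,-0.023,0.665,0,0,-0.008],
    [-0.012,-0.023,0.665,0,0,-0.008],
    [-0.012,-0.023,0.665,0,0,-0.008],
    [-0.012,-0.023,0.665,0,0,-0.008]
  ]
}}

```text
time_s: 10.55
tcp_pos: [616.9, -281.6, 53.1]
tcp_rot: [-180.0, 0.2, 152.5]
ft_force: [-0.1, -0.2, -0.1]
width: 85.1
```

```bash
python3 - <<'E'
from h import *
from station import *
s=sense();pr(s)
r=read_camera("wrist");im=r["color"][:,:,::-1].copy();cv2.imwrite("pics/j.png",im)
E
```

```text
10.55 pos [ 616.9 -281.6   53.1] rot [-179.96    0.21  152.46] q [-34.4  46.5  67.1  -0.   66.2 -96.9] F [-0.1 -0.2 -0.1] M [ 0.04 -0.07 -0.08] w 85.1
```

View pics/j.png

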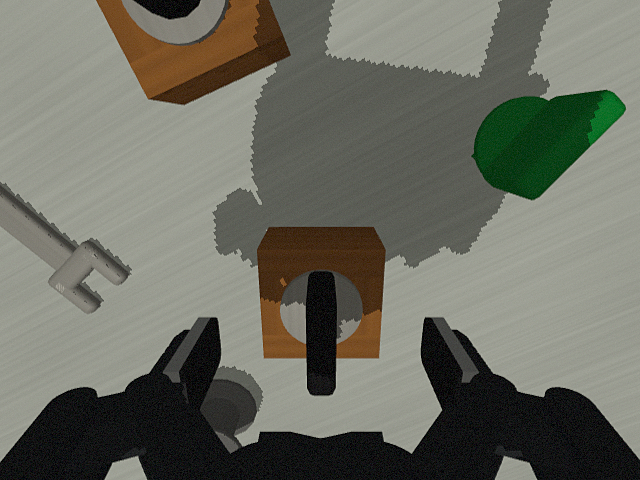

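```bash
python3 - <<'E'
from h import *
from station import *
s=sense();pr(s);C=CW(s);T=tool(s)
x0,y0,k=240,220,4
im=cv2.imread('pics/j.png')[220:400,240:420];im=cv2.resize(im,None,fx=4,fy=4,interpolation=2)[:600]
t=np.linspace(0,6.28,60);o=T[:3,3]
F=[o*[1,1,0]+[0,0,44]+20*(T[:3,0]*np.cos(q)+T[:3,1]*np.sin(q)) for q in t]
P=[o*[1,1,0]+[0,0,78]+T[:3,0]*a+T[:3,1]*b for a,b in ((22,6),(22,-6),(-22,-6),(-22,6))]
for q in (proj(C,F),proj(C,P)): cv2.polylines(im,[((q-[240,220]+.5)*4-.5).astype(int).reshape(-1,1,2)],True,(0,255,0),1)
cv2.imwrite('pics/jz.png',im)
E
```

```text
10.6 pos [ 616.9 -281.8   53.2] rot [-179.96    0.24  152.45] q [-34.4  46.5  67.1  -0.   66.2 -96.9] F [-1.1 -0.9  0.4] M [ 0.01 -0.01 -0.01] w 85.1
```

View pics/jz.png

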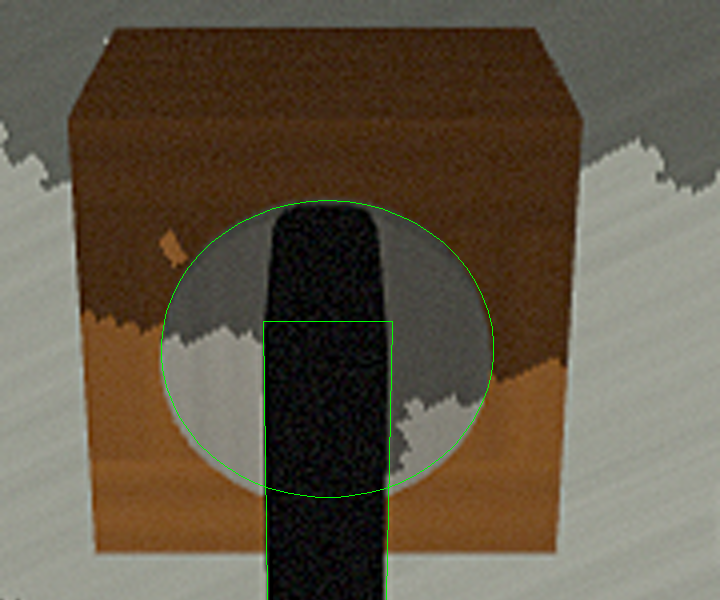

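The overlay fits to the pixel, with the flange and bar centred on the tool. I go 3 mm lower and grip.

>>> {"op": "step_arm", "data": {
  "targets": [
    [0,0,0.018,0,0,0],
    [0,0,0.018,0,0,0],
    [0,0,0.018,0,0,0],
    [0,0,0.018,0,0,0],
    [0,0,0.018,0,0,0],
    [0,0,0.018,0,0,0],
    [0,0,0.018,0,0,0],
    [0,0,0.018,0,0,0],
    [0,0,0.018,0,0,0]
  ],
  "jaw": -1
}}

```text
time_s: 11.35
tcp_pos: [617.0, -281.8, 50.7]
tcp_rot: [-180.0, 0.3, 152.5]
ft_force: [0.3, -0.3, 1.9]
width: 11.0
```

>>> {"op": "step_arm", "data": {
  "targets": [
    [0,0,-0.1,0,0,0],
    [0,0,-0.2,0,0,0],
    [0,0,-0.4,0,0,0],
    [0,0,-0.6,0,0,0],
    [0,0,-0.8,0,0,0],
    [0,0,-0.8,0,0,0],
    [0,0,-0.8,0,0,0]
  ]
}}

```text
time_s: 11.93
tcp_pos: [617.0, -281.7, 172.0]
tcp_rot: [-179.9, 0.4, 152.5]
ft_force: [-0.7, -0.1, -2.1]
width: 11.0
```

```bash
python3 - <<'E'
from h import *
from station import *
s=sense();pr(s)
r=read_camera("wrist");im=r["color"][:,:,::-1].copy();cv2.imwrite("pics/k.png",im)
print(move(s,onboard((-15,-68,110),90)),move(s,onboard((-15,-68,60),90)))
E
```

```text
11.93 pos [ 617.  -281.7  172. ] rot [-179.93    0.41  152.46] q [-34.4  40.   60.3  -0.   79.2 -96.9] F [-0.7 -0.1 -2.1] M [ 0.02 -0.    0.03] w 11.0
([1.4254, 1.4869, 0.0163, -0.1526, -0.0782, 0.3007], np.float64(8.7)) ([1.2904, 1.5821, 0.3058, -0.1526, -0.0782, 0.3007], np.float64(8.7))
```

View pics/k.png

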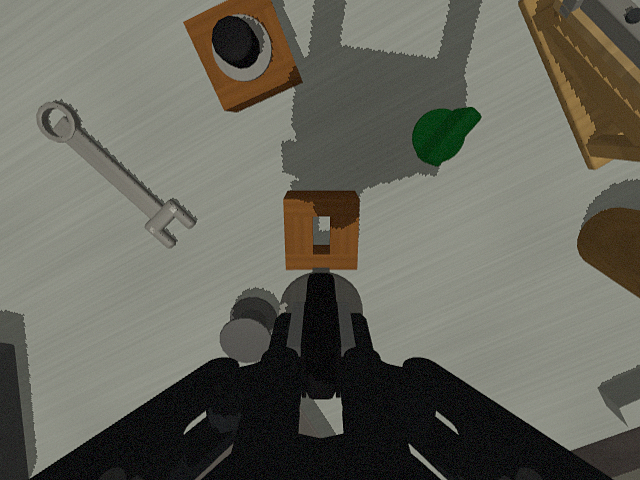

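>>> {"op": "step_arm", "data": {
  "targets": [
    [0.15,0.17,-0.05,0,0,0],
    [0.33,0.35,-0.05,-0.02,-0.01,0.04],
    [0.5,0.52,-0.03,-0.045,-0.02,0.08],
    [0.66,0.69,0,-0.06,-0.03,0.12],
    [0.83,0.86,0,-0.08,-0.04,0.16],
    [0.95,0.99,0.01,-0.1,-0.05,0.2],
    [0.95,0.99,0.01,-0.1,-0.05,0.2]
  ]
}}

```text
time_s: 12.57
tcp_pos: [556.0, -79.3, 165.8]
tcp_rot: [160.3, 2.7, 115.5]
ft_force: [0.6, 0.4, -0.8]
width: 11.1
```

```bash
python3 - <<'E'
from h import *
from station import *
s=sense();pr(s)
print(move(s,onboard((-15,-68,110),90)))
E
```

```text
12.57 pos [556.  -79.3 165.8] rot [160.32   2.7  115.45] q [-26.5  17.7  99.   18.   50.3 -62.4] F [ 0.6  0.4 -0.8] M [-0.07  0.21  0.03] w 11.1
([0.6384, 0.1243, -0.0014, -0.0545, -0.0293, 0.0987], np.float64(2.9))
```

>>> {"op": "step_arm", "data": {
  "targets": [
    [0.21,0.04,0,-0.018,-0.01,0.033],
    [0.42,0.08,0,-0.036,-0.02,0.066],
    [0.6,0.12,0,-0.0545,-0.0293,0.0987],
    [0.638,0.124,0,-0.0545,-0.0293,0.0987],
    [0.638,0.124,0,-0.0545,-0.0293,0.0987],
    [0.638,0.124,0,-0.0545,-0.0293,0.0987],
    [0.638,0.124,0,-0.0545,-0.0293,0.0987]
  ]
}}

```text
time_s: 13.15
tcp_pos: [531.1, 13.9, 167.2]
tcp_rot: [150.0, 0.0, 97.1]
ft_force: [0.9, 0.3, -1.4]
width: 11.2
```

```bash
python3 st.py; python3 - <<'E'
from h import *
from station import *
s=sense()
print(move(s,onboard((-15,-68,60),90)))
r=read_camera("wrist");im=r["color"][:,:,::-1].copy();cv2.imwrite("pics/l.png",im)
r=read_camera("top");im=r["color"][:,:,::-1].copy();cv2.imwrite("pics/lt.png",cv2.resize(im[170:290,190:370],None,fx=4.4,fy=4.4,interpolation=2))
E
```

```text
13.15 pos [531.1  13.9 167.2] rot [1.5004e+02 2.0000e-02 9.7130e+01] q [-17.    9.5 112.8  22.7  31.9 -40.7] F [ 0.9  0.3 -1.4] M [-0.02  0.28 -0.02] w 11.2
board pos [[-14.9 -69.  109.3]] F board [ 0.1  0.1 -1.6]
ang 90.0
([0.0071, -0.0002, 0.3288, -0.0002, 0.0001, 0.0], np.float64(1.2))
```

View pics/l.png

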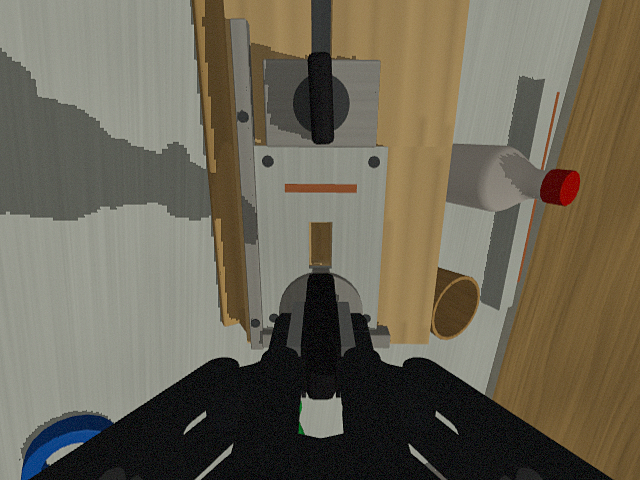

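View pics/lt.png

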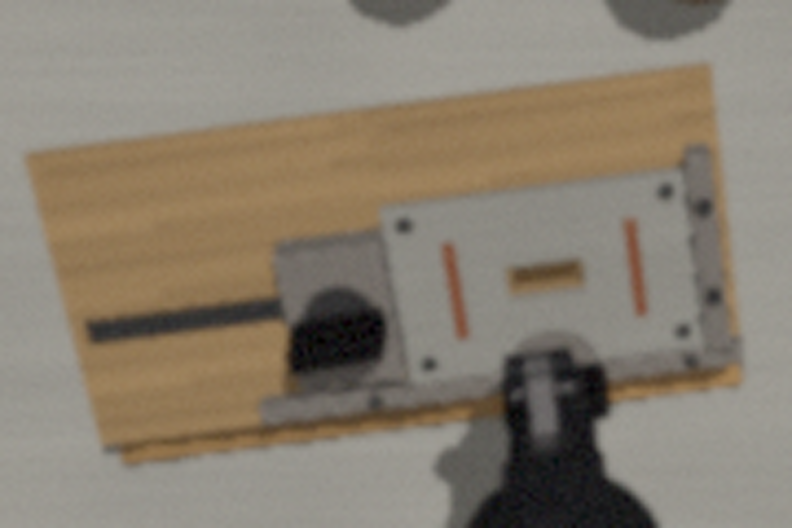

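```bash
python3 - <<'E'
from h import *
s=dict(tcp_pos=[531.1,13.9,167.2],tcp_rot=[150.04,.02,97.13])
C=CW(s);T=boardT(*B0);im=cv2.imread('pics/l.png')[140:290,230:430];im=cv2.resize(im,None,fx=4,fy=4,interpolation=2)
def L(P,c):
    q=proj(C,tf(T,P));cv2.polylines(im,[((q-[230,140]+.5)*4-.5).astype(int).reshape(-1,1,2)],True,c,1)
L([(30,2,6),(-60,2,6),(-60,-138,6),(30,-138,6)],(255,0,255))
L([(-23.5,-86,6),(-6.5,-86,6),(-6.5,-50,6),(-23.5,-50,6)],(0,255,0))
L([(-22,-84,0),(-8,-84,0),(-8,-52,0),(-22,-52,0)],(0,255,255))
cv2.imwrite('pics/lz.png',im)
E
```

```text
(no output)
```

View pics/lz.png

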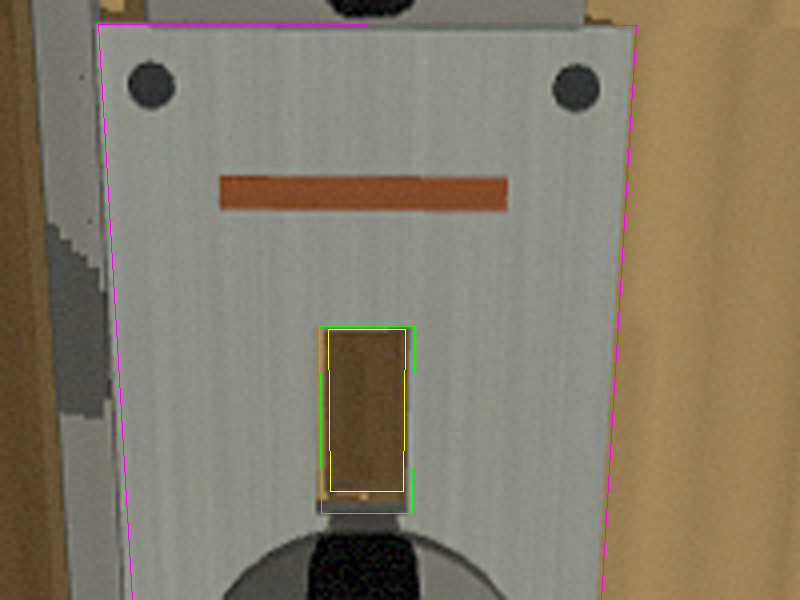

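>>> {"op": "step_arm", "data": {
  "targets": [
    [0.006,-0.003,0.15,0,0,0],
    [0.006,-0.003,0.3,0,0,0],
    [0.006,-0.003,0.4,0,0,0],
    [0.006,-0.003,0.4,0,0,0],
    [0.006,-0.003,0.4,0,0,0],
    [0.006,-0.003,0.4,0,0,0]
  ]
}}

```text
time_s: 13.75
tcp_pos: [560.5, 17.9, 115.8]
tcp_rot: [150.0, 0.0, 97.1]
ft_force: [-0.3, 0.0, -0.9]
width: 11.0
```

```bash
python3 st.py; python3 - <<'E'
from h import *
from station import *
s=sense()
print(move(s,onboard((-15.4,-68,45),90)),move(s,onboard((-15.4,-68,17),90)))
r=read_camera("wrist");im=r["color"][:,:,::-1].copy();cv2.imwrite("pics/m.png",im)
E
```

```text
13.75 pos [560.5  17.9 115.8] rot [1.4999e+02 3.0000e-02 9.7060e+01] q [-15.3  17.9 111.4  26.7  24.9 -44.1] F [-0.3  0.  -0.9] M [-0.03  0.3  -0.01] w 11.0
board pos [[-15.  -68.7  50. ]] F board [-0.7  0.1 -0.6]
ang 90.0
([0.005, -0.0029, 0.033, 0.0001, 0.0003, -0.0002], np.float64(0.1)) ([0.0052, -0.0029, 0.2197, 0.0001, 0.0003, -0.0002], np.float64(0.8))
```

View pics/m.png

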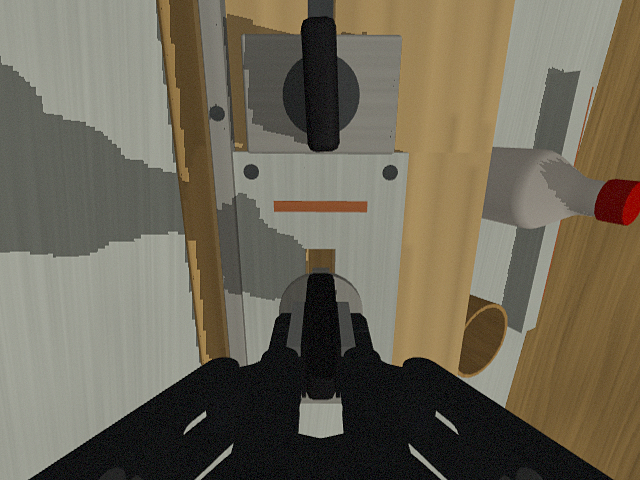

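Bar and flange (321,290) line up with the slot (321,255). I lower into it in small steps.

>>> {"op": "step_arm", "data": {
  "targets": [
    [0.005,-0.003,0.03,0,0,0],
    [0.005,-0.003,0.06,0,0,0],
    [0.005,-0.003,0.09,0,0,0],
    [0.005,-0.003,0.11,0,0,0],
    [0.005,-0.003,0.11,0,0,0]
  ]
}}

```text
time_s: 14.22
tcp_pos: [568.2, 19.7, 100.9]
tcp_rot: [150.0, 0.0, 97.1]
ft_force: [-0.2, -0.8, -1.8]
width: 10.9
```

```bash
python3 st.py
```

```text
14.22 pos [568.2  19.7 100.9] rot [1.5001e+02 2.0000e-02 9.7070e+01] q [-14.7  20.3 110.8  28.1  23.2 -45.3] F [-0.2 -0.8 -1.8] M [-0.04  0.29  0.03] w 10.9
board pos [[-15.6 -67.9  33.1]] F board [-1.1 -0.7 -1.4]
ang 90.0
```

>>> {"op": "step_arm", "data": {
  "targets": [
    [0,0,0.025,0,0,0],
    [0,0,0.05,0,0,0],
    [0,0,0.07,0,0,0],
    [0,0,0.09,0,0,0],
    [0,0,0.1,0,0,0],
    [0,0,0.1,0,0,0]
  ]
}}

```text
time_s: 14.72
tcp_pos: [575.7, 20.7, 87.5]
tcp_rot: [150.0, 0.0, 97.1]
ft_force: [0.0, 0.2, -0.2]
width: 11.0
```

```bash
python3 st.py
```

```text
14.72 pos [575.7  20.7  87.5] rot [1.5004e+02 1.0000e-02 9.7070e+01] q [-14.4  22.5 110.2  29.6  21.7 -46.6] F [ 0.   0.2 -0.2] M [-0.05  0.3   0.01] w 11.0
board pos [[-15.8 -67.8  17.7]] F board [-0.1  0.2 -0.2]
ang 90.0
```

>>> {"op": "step_arm", "data": {
  "targets": [
    [0,0.002,0.005,0,0,0],
    [0,0.002,0.01,0,0,0],
    [0,0.002,0.01,0,0,0],
    [0,0.002,0.01,0,0,0]
  ]
}}

```text
time_s: 15.05
tcp_pos: [576.4, 20.8, 86.9]
tcp_rot: [150.0, 0.0, 97.1]
ft_force: [-9.7, -0.9, 8.7]
width: 11.0
```

```bash
python3 st.py
```

```text
15.05 pos [576.4  20.8  86.9] rot [1.5002e+02 1.0000e-02 9.7100e+01] q [-14.3  22.6 110.1  29.6  21.7 -46.6] F [-9.7 -0.9  8.7] M [-0.24  0.88 -0.11] w 11.0
board pos [[-15.4 -67.8  16.9]] F board [-4.   0.3 12.4]
ang 90.0
```

Seated: 12 N along the board normal, with the TCP 16.9 mm above the board. Now the quarter turn.

>>> {"op": "step_arm", "data": {
  "targets": [
    [0,0,-0.002,0,0,0.035],
    [0,0,-0.002,0,0,0.07],
    [0,0,-0.002,0,0,0.105],
    [0,0,-0.002,0,0,0.14],
    [0,0,-0.002,0,0,0.175],
    [0,0,-0.002,0,0,0.21],
    [0,0,-0.002,0,0,0.245],
    [0,0,-0.002,0,0,0.28],
    [0,0,-0.002,0,0,0.315],
    [0,0,-0.002,0,0,0.35],
    [0,0,-0.002,0,0,0.385],
    [0,0,-0.002,0,0,0.42],
    [0,0,-0.002,0,0,0.455],
    [0,0,-0.002,0,0,0.495],
    [0,0,-0.002,0,0,0.495],
    [0,0,-0.002,0,0,0.495]
  ]
}}

```text
time_s: 16.38
tcp_pos: [576.3, 20.8, 87.3]
tcp_rot: [179.3, -30.0, 8.4]
ft_force: [0.5, -0.2, -1.8]
width: 11.0
```

```bash
python3 st.py; python3 - <<'E'
from h import *
from station import *
r=read_camera("wrist");im=r["color"][:,:,::-1].copy();cv2.imwrite("pics/n.png",im)
E
```

```text
16.38 pos [576.3  20.8  87.3] rot [179.34 -29.99   8.38] q [-14.3  22.6 110.1  29.6  21.7  42.3] F [ 0.5 -0.2 -1.8] M [-0.09  0.32 -0.01] w 11.0
board pos [[-15.3 -67.8  17.2]] F board [-0.5 -0.2 -1.8]
ang 1.1
```

View pics/n.png

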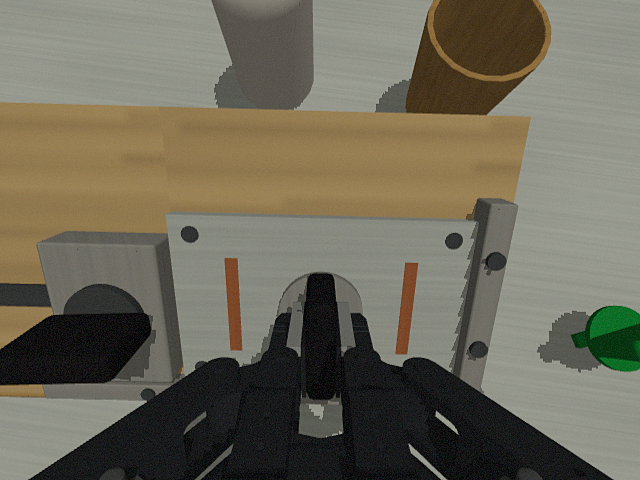

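>>> {"op": "step_arm", "data": {
  "targets": [
    [0,0,0,0,0,0],
    [0,0,0,0,0,0],
    [0,0,0,0,0,0],
    [0,0,0,0,0,0],
    [0,0,0,0,0,0]
  ],
  "jaw": -0.2
}}

```text
time_s: 16.85
tcp_pos: [576.3, 20.8, 87.3]
tcp_rot: [179.3, -30.0, 8.4]
ft_force: [-0.4, 0.2, 0.1]
width: 34.3
```

```bash
python3 st.py
```

```text
16.85 pos [576.3  20.8  87.3] rot [179.31 -29.99   8.43] q [-14.3  22.6 110.1  29.6  21.7  42.2] F [-0.4  0.2  0.1] M [-0.05  0.23 -0.02] w 34.3
board pos [[-15.3 -67.8  17.2]] F board [-0.3  0.2  0.3]
ang 1.1
```

>>> {"op": "step_arm", "data": {
  "targets": [
    [0,0,-0.05,0,0,0],
    [0,0,-0.15,0,0,0],
    [0,0,-0.3,0,0,0],
    [0,0,-0.5,0,0,0],
    [0,0,-0.75,0,0,0],
    [0,0,-0.75,0,0,0],
    [0,0,-0.75,0,0,0],
    [0,0,-0.75,0,0,0]
  ]
}}

```text
time_s: 17.52
tcp_pos: [520.3, 13.9, 184.6]
tcp_rot: [179.3, -30.0, 8.4]
ft_force: [-0.1, -0.1, -0.2]
width: 34.2
```

```bash
python3 st.py; python3 - <<'E'
from h import *
from station import *
s=sense();r=read_camera("wrist");im=r["color"][:,:,::-1].copy()
C=CW(s);T=boardT(*B0)
def L(P,c):
    q=proj(C,tf(T,P)).astype(int);cv2.polylines(im,[q.reshape(-1,1,2)],True,c,1)
t=np.linspace(0,6.28,50)
cv2.imwrite("pics/o.png",im)
L([(-15+20*np.cos(a),-68+20*np.sin(a),10) for a in t],(0,255,0))
L([(30,2,6),(-60,2,6),(-60,-138,6),(30,-138,6)],(255,0,255))
L([(7,-74,44),(7,-62,44),(-37,-62,44),(-37,-74,44)],(0,255,255))
cv2.imwrite("pics/o2.png",im)
for c,b in (("top",(170,290,190,370)),("side",(150,270,240,370))):
    r=read_camera(c);i=r["color"][:,:,::-1];cv2.imwrite(f"pics/o_{c}.png",cv2.resize(i[b[0]:b[1],b[2]:b[3]],None,fx=4.4,fy=4.4,interpolation=2))
E
```

```text
17.52 pos [520.3  13.9 184.6] rot [179.3  -29.99   8.44] q [-17.4   6.6 113.2  21.5  34.4  49.2] F [-0.1 -0.1 -0.2] M [-0.03  0.25  0.04] w 34.2
board pos [[-15.5 -67.7 129.8]] F board [-0.2 -0.1 -0.1]
ang 1.1
```

View pics/o2.png

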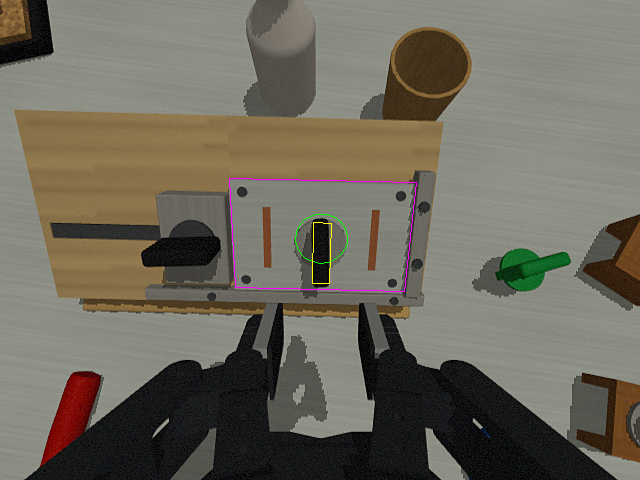

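View pics/o_side.png

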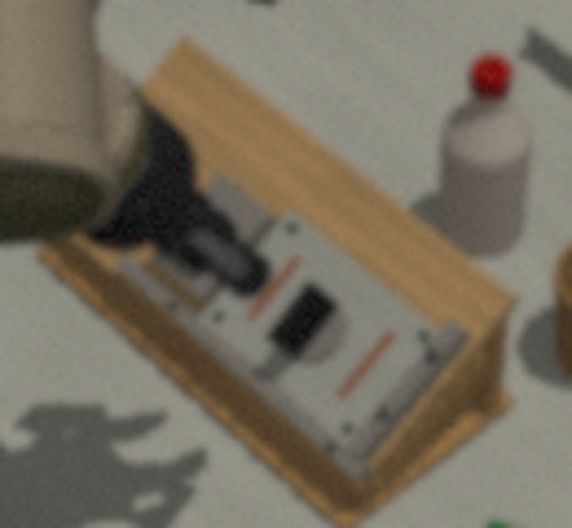

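```bash
python3 - <<'E'
from h import *
from station import *
s=sense();C=CW(s);T=boardT(*B0)
x0,y0,k=130,170,6
im=cv2.resize(cv2.imread('pics/o.png')[170:300,130:260],None,fx=k,fy=k,interpolation=2)[:600]
for th,c in ((1.571,(0,255,0)),(1.3,(0,0,255))):
    u=np.array([np.cos(th),-np.sin(th),0]);v=np.array([np.sin(th),np.cos(th),0]);o=np.array([-15,27,58])
    q=proj(C,tf(T,[o+22*u+6*v,o+22*u-6*v,o-22*u-6*v,o-22*u+6*v]))
    cv2.polylines(im,[((q-[x0,y0]+.5)*k-.5).astype(int).reshape(-1,1,2)],True,c,1)
cv2.imwrite('pics/p.png',im)
E
```

```text
(no output)
```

View pics/p.png

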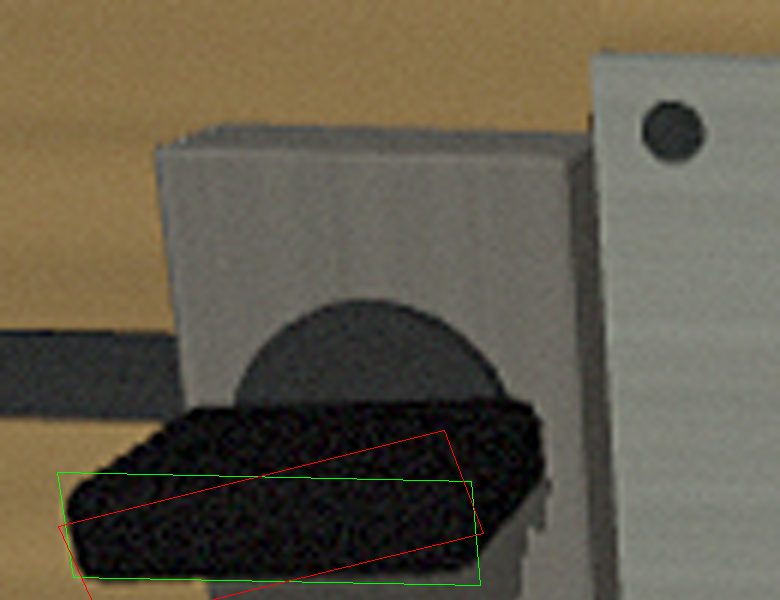

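Knob reads about 1.5 rad, the stop touches the plate, and the arm is clear of everything.

```bash
python3 -c "
from station import *
print(finish_job())"
```

```text
the job is handed in; nothing more can be done
None
```

I did the whole job and handed it in at about 18 s of the 67 s allowed; the hand-in gave no verdict.

- **Knob and stop:** I gripped the clamp knob and turned it free. I dragged the stop until the plate met the end stop at about 17 N, and turned the knob back to lock it while still pushing. Peak force was about 28 N.
- **Bolt:** I took the bar-grip bolt from its stand and lowered it through both slots until the flange seated, at about 12 N. I turned it by 89°, let go and backed the arm off.

**Last checks:**
- In the last wrist-camera picture the plate and bolt lie on their expected outlines.
- The bolt's flange lies flat on the plate and its bar points up the slope. The T-head itself cannot be seen under the board; by the tool height at seating, its end is about 19 mm below the board's surface.
- The stop touches the plate, and the knob stands at about 1.5 rad, judged by eye from the overlay.
- The gripper is open and clear, with no force on the wrist.
- I never touched the pin, the green look-alike or the other items. I did not measure their positions again at the end.

No check failed. The only difference was that the tool read 1.2 mm further left after locking than before. That did not show in the pictures, where the stop still touches the plate.

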